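Load the big cell into the bench charger's sprung bay

ROBOT

A 6-joint arm with a two-finger parallel gripper is mounted at the origin on the work surface. World frame = base frame: x ahead of the robot, y to its left, z up, the work surface at z = 0. Lengths are in mm, angles in degrees, forces in N, time in s.
With the tool pointing down it reaches from about 325 to 900 mm from the base axis. Payload 6.1 kg.
Tool frame: the origin (TCP) lies at the very end of the fingers, on their centre line; the grasp point (between the pads) lies 19 mm behind it; z points along the fingers, y is the direction in which the jaws open and shut (so a half turn about z gives the same grasp; the last joint's range is limited). The gripper opens to 87 mm and grips with 3 to 60 N. Pads are 19 mm wide; open, the fingers measure 117 mm over their backs; the gripper's body (75 mm by 190 mm) begins 51 mm behind the grasp point.
Start: joints at [67.03, 12.628, 87.462, -0, 79.91, -7.225], TCP at [169.595, 601.542, 189.838] pointing down, gripper open.
Joint ranges: [-170.65, 170.65], [-52.31, 119.04], [5.05, 147.46], [-71.25, 251.25], [11.57, 151.72], [-153.62, 153.62]. Speed limits (degrees/s): [147.25, 147.25, 172.46, 180, 180, 180].

INTERFACE

Orientations are given as a 3x3 rotation matrix whose columns are the frame's x, y, z axes.
In Python, from rig import bot, imaging, ticket gives the robot as it stands. The module is installed in compiled form; this text tells all that it offers.
- The arm moves only by the tool send_rows, never from a script. Its argument "commands" is a list of rows, each an object of numbers: "tx", "ty", "tz": the shift along the tool's x, y, z in cm; "wx", "wy", "wz": the turn, a rotation vector about the tool's x, y, z in rad. In form: [{"tx": .., "ty": .., "tz": .., "wx": .., "wy": .., "wz": ..}, ...]. A call has 1 to 10 rows; each row shifts and turns the commanded pose from where the row before left it, along the tool's axes as they then stand; what a row does not reach is not made up. A row lasts 1/8 s, in which the tool goes at most 62.5 mm and 10.7 degrees, less where a joint would pass 70% of its speed; a pose out of reach is approached as far as the arm can. A call with a gripper value outside its range is refused whole. "gripper" is the closure, from 0 (fully open) to 1 (shut), set as the call begins (left out, the last holds). The fingers move at their own pace and stop on an object; "squeeze" is the grip in N (left out, the last holds). Time passes only in rows, so rows that do not move let the fingers close. It gives the time, the measured TCP pose, the force and the opening at its end, in the units of the state.
- bot.read_state(): the state, without advancing time (a new reading comes with each control period).
- imaging.grab_frame(name): name is "scene" or "top"; returns (picture, depth): 400x640x3 uint8, red, green, blue; 400x640 float32, mm along the optical axis (not along the pixel's ray), 0 where there is no reading.
- imaging.camera_info(name): a dict with "camera_matrix" (3x3 intrinsics, pixels), "distortion" ([k1, k2, p1, p2, k3] as OpenCV has them; the pictures are not rectified), "rvec" (rotation vector, rad) and "tvec" (3), from world to camera coordinates, as OpenCV has them. Camera axes: x right, y down, z forward; pixel columns grow to the right and rows downward; lengths in mm; the calibration is good to about 2 mm. A picture is of the moment at which its call begins. camera_info takes no time and is no camera call.
- ticket.close_job(): hands the job in, once; it reports no verdict.
The state is a dict: "time_s": time; "q": joint angles; "qvel": joint speeds; "tau": joint torques, N m; "position": TCP position; "orientation": TCP orientation; "ft_force": force on the tool from outside, world axes, zero at the start; "ft_torque": the same for the moment, N m; "opening": finger opening in mm.
Only numpy, scipy, OpenCV 4.12 (cv2) and the standard library are available. Lean on these libraries where they do the work, as an engineer would, in place of code of your own. Each camera call takes 0.05 s, during which the arm holds its last target. There are 200 camera calls.

TASK

Take the big cell from the grooved wooden rest and load it in the empty bay of the bench charger: set its flat base against the sprung contact and push that back while the nub end is held up clear, then tip the nub end down behind the fixed contact and press the cell fully home, level and with its nub on the fixed contact. Go by feel: do not overload the sprung contact and do not force a cell that is caught. Leave the other things on the bench where they are.

Things in the scene. Friction and masses are not known exactly. Their poses are not given: they have to be found in the camera images.
- cell_mid (a point): Centre of the cell to load: grey cylinder, 33 mm diameter, 61.5 mm long (59 mm body, then on one end a nub 10 mm wide, 2.5 mm high; the other end, the base, is flat), 140 g. The thickest of three cells in the rest's groove, in any of three places; its axis lies 27 mm above the bench, 12 mm above the rest's top. On its axis, half-way along; x points to the nub (y, z may be rolled about x).
- cell_nub (a point): Centre of the outer face of that cell's nub, 30.75 mm from its centre; axes as cell_mid.
- cell: The same cell: origin and axes those of cell_mid.
- bay (a point): The charger's empty bay: point on its floor (26 mm above the bench) straight below the centre of a loaded cell, whose axis is 16.5 mm above the floor. x runs level along the bay from sprung to fixed contact, z up. Sloping rails 8 mm high, to 18.5 mm either side of the middle, cradle the cell at x = -30 to -18 and 15.5 to 27.5 mm; between them the floor is flat right across, for the fingers.
- fixed_contact (a point): Middle of the top edge of the fixed contact: an upright face without lead-in at x = +30.75 mm of the bay, 22 mm above its floor, on a block 15 mm thick. The loaded cell's nub bears on this face. A cell still proud sticks by friction and goes home with a press of 5 to 15 N on top; over 20 N on a caught or seated cell is too much. Axes as the bay.
- contact_face (a point): On the sprung contact: an upright steel plate 24 mm wide, its top edge rolled (1.5 mm radius). Point on its front face at the roll, 21 mm above the bay floor. Free, the face is at x = -27.25 mm of the bay, which is 3.5 mm too short for the cell; it slides back to -x. A tilted cell bears on the roll, and takes up to 2 mm more travel to pass the fixed contact than when loaded. Axes as the bay.
- contact (a joint): Travel of the sprung contact in m: 0 free, 0.0035 with the cell loaded, 0.008 at its stop. The spring gives 3 N per mm: 10.5 N with the cell loaded, about 14.5 N where the tilted cell just passes the fixed contact; over 18.5 N on it, short of its stop, the contact is bent.
- charger: Bench charger: dark grey case 112 (x) x 148 (y) x 26 mm, fixed, with a spring housing along its -x edge (24 mm higher, from x = -45 mm of the bay back) and the fixed-contact block along its +x edge. A second bay, 72 mm from the empty one at +y, already holds such a cell. Origin under its centre; axes as the bay.
- rest: Wooden cell rest, fixed: 70 x 310 mm, 15 mm high, with a shallow V groove 24 mm wide along y. Origin under its centre.
- mid_cell_mid (a point): Bystander on the rest: a shorter, thinner cell, 26 mm in diameter, 50 mm long. Its centre.
- thin_cell_mid (a point): Bystander on the rest: a slender cell, 21 mm in diameter, 70 mm long. Its centre.
- torch: Bystander: black torch standing on its head, 56 mm wide, 135 mm high. Origin under its centre.
- tape: Bystander: tape measure, 70 x 36 x 62 mm high. Origin under its centre.
- glue: Bystander: white glue bottle, 60 mm wide, 175 mm high. Origin under its centre.
- offcut: Bystander: flat wooden offcut 160 x 42 x 18 mm, lying between the rest and the charger. Origin under its centre.
- brads: Bystander: cardboard box of brads 110 x 75 x 50 mm high. Origin under its centre.
Things that resemble listed ones, but are neither listed nor needed, are in the scene too. Leave any blue or turquoise look-alike of the cell alone. Of the things that look like the charger, the smaller one is meant.

How it is judged (in metres and radians):
On the way:
1. the cell's flat base has pushed the sprung contact back at least 2 mm while its nub end is up clear above the fixed contact (value of joint contact above 0.002 m and z of cell_nub in the frame of bay above 0.026 m and x of cell_nub in the frame of bay above 0 m), for 0.1 s.
At the end, for the whole second after the job is handed in: The cell lies in the bay at rest, its centre within 2 mm along, 2.5 mm across and 1.5 mm in height of the loaded place, level and in line within 0.05 rad, nub towards the fixed contact, the sprung contact held back 2.2 to 4.8 mm, and nothing touched by the robot (x of cell_mid in the frame of bay between -0.002 and 0.002 m and y of cell_mid in the frame of bay between -0.0025 and 0.0025 m and z of cell_mid in the frame of bay between 0.015 and 0.018 m and x of cell_nub in the frame of bay above 0.028 m and angle between the x axis of cell_mid and the x axis of bay, either way round below 0.05 rad and value of joint contact between 0.0022 and 0.0048 m and linear speed of cell below 0.01 m/s).
It fails at once if more than 18.5 N on the sprung contact (contact force between contact and anything else above 18.5 N).
It fails at once if the cell forced: the contact forces between cell and charger add up to more than 45 N (about 22 N of it is the spring when loaded) (contact force between cell and charger above 45 N).
It fails at once if another thing on the bench moved by more than 20 mm (distance of any of mid_cell_mid, thin_cell_mid, torch, tape, glue, offcut, brads from where it was at the start of the episode above 0.02 m).
It also fails if it takes over 72 s, if anything falls off the work surface, if the arm or the gripper's body presses on something with over 40 N, if the wrist force passes 120 N, or if a joint passes its speed limit or range.

## Working session

There is one attempt and no reset: what is moved stays moved. The work goes in short steps, Python scripts to look and compute and a tool call to move; the robot and the scene stay as the last step left them, time stands still between calls to the robot, and variables do not carry over. Pictures are saved under pics/ and viewed, about 8 in all and at most 12, crops included, and the job is handed in when it is done.

Besides the shell and the picture viewer there is one more tool, called after "Emit:" by a JSON object that holds its "fn" and its "kwargs". send_rows: Moves the arm, as the interface text tells. Its arguments: {"type":"object","properties":{"commands":{"type":"array","items":{"type":"object","properties":{"tx":{"type":"number"},"ty":{"type":"number"},"tz":{"type":"number"},"wx":{"type":"number"},"wy":{"type":"number"},"wz":{"type":"number"}}}},"gripper":{"type":"number"},"squeeze":{"type":"number"}},"required":["commands"]}

```bash
mkdir -p pics
python3 - <<'E'
from rig import bot, imaging
import cv2, numpy as np
s=bot.read_state(); print(s['time_s'],s['position'],np.round(s['orientation'],3).tolist(),s['opening'])
for n in ('scene','top'):
    p,d=imaging.grab_frame(n); i=imaging.camera_info(n)
    np.savez(n+'.npz',p=p,d=d); cv2.imwrite(f'pics/{n}0.png',p[:,:,::-1])
    print(n,{k:np.round(v,3).tolist() for k,v in i.items()})
    R=cv2.Rodrigues(np.array(i['rvec'],float))[0]; print((-R.T@np.array(i['tvec'],float).reshape(3)).round(), R.round(2).tolist(), (d==0).mean())
E
```

```text
0.0 [169.3312431  600.91887016 188.75551187] [[-0.962, 0.271, -0.001], [0.271, 0.962, -0.002], [0.0, -0.002, -1.0]] 87.30418886310814
scene {'camera_matrix': [[366.846, 0.0, 317.528], [0.0, 366.846, 200.936], [0.0, 0.0, 1.0]], 'distortion': [-0.001, 0.0, 0.0, 0.0, 0.0], 'rvec': [2.2, 0.596, -0.275], 'tvec': [-373.274, -127.972, 1171.336]}
[ 815. -662.  652.] [[0.86, 0.5, 0.0], [0.32, -0.55, -0.77], [-0.39, 0.67, -0.64]] 0.00384765625
top {'camera_matrix': [[368.518, 0.0, 318.05], [0.0, 368.518, 199.006], [0.0, 0.0, 1.0]], 'distortion': [-0.077, 0.0, 0.0, 0.0, 0.0], 'rvec': [2.153, -2.155, 0.185], 'tvec': [-46.447, 488.917, 1172.368]}
[ 309.  -20. 1233.] [[-0.0, -1.0, 0.02], [-0.99, -0.0, -0.15], [0.15, -0.02, -0.99]] 0.00401171875
```

View pics/scene0.png

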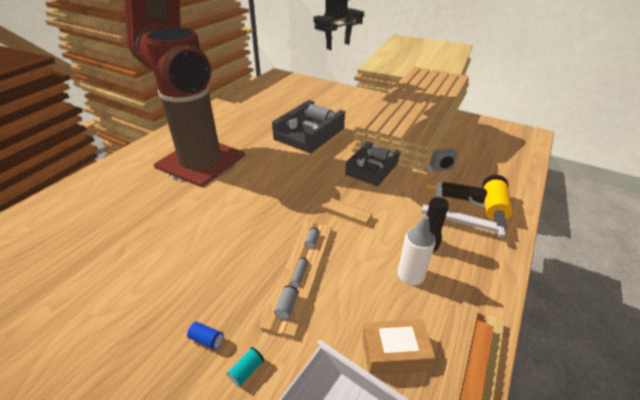

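View pics/top0.png

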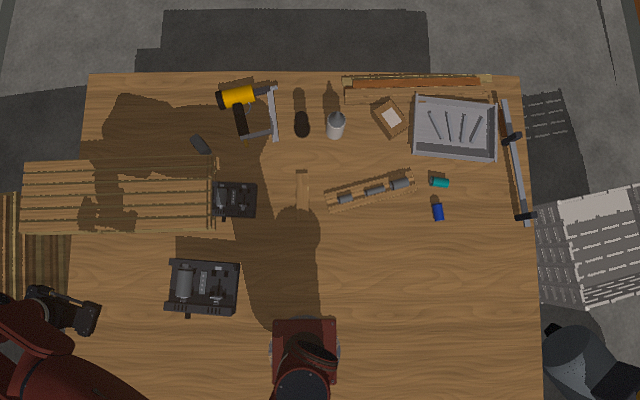

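The scene view shows the rest at about (300,275), with the thickest cell nearest at (287,302), and the small charger at (372,162). In the top view the charger is at (235,200) and the big cell at about (402,184). Next I'll enlarge both.

```bash
cat > h.py <<'E'
import cv2, numpy as np
from rig import bot, imaging
def cam(n):
    i=imaging.camera_info(n); K=np.array(i['camera_matrix'],float); D=np.array(i['distortion'],float)
    R=cv2.Rodrigues(np.array(i['rvec'],float))[0]; t=np.array(i['tvec'],float).reshape(3); return K,D,R,t
def ray(n,uv):
    K,D,R,t=cam(n); u=cv2.undistortPoints(np.array(uv,float).reshape(-1,1,2),K,D).reshape(-1,2)
    return -R.T@t, (np.c_[u,np.ones(len(u))])@R
def onplane(n,uv,z):
    c,r=ray(n,uv); return c+r*((z-c[2])/r[:,2])[:,None]
def cloud(n,p,d):
    H,W=d.shape; g=np.stack(np.meshgrid(np.arange(W),np.arange(H)),-1)
    c,r=ray(n,g.reshape(-1,2)); return (c+r*d.reshape(-1,1)).reshape(H,W,3)
def proj(n,P):
    K,D,R,t=cam(n); return cv2.projectPoints(np.array(P,float).reshape(-1,1,3),cv2.Rodrigues(R)[0],t,K,D)[0].reshape(-1,2)
E
python3 - <<'E'
from h import *
a=np.load('top.npz');b=np.load('scene.npz')
up=lambda im,x,y,w,h,s:cv2.resize(im[y:y+h,x:x+w],None,fx=s,fy=s,interpolation=cv2.INTER_CUBIC)
o=np.zeros((600,800,3),np.uint8)
o[:300,:400]=up(a['p'],206,172,57,43,7)[:300,:399].copy() if 0 else cv2.resize(a['p'][174:219,206:266],(400,300),interpolation=cv2.INTER_CUBIC)
o[:300,400:]=cv2.resize(b['p'][135:189,336:408],(400,300),interpolation=cv2.INTER_CUBIC)
o[300:,:400]=cv2.resize(a['p'][154:226,320:416],(400,300),interpolation=cv2.INTER_CUBIC)
o[300:,400:]=cv2.resize(b['p'][220:340,245:405],(400,300),interpolation=cv2.INTER_CUBIC)
cv2.imwrite('pics/c1.png',o[:,:,::-1])
c=cloud('top',a['p'],a['d']); m=c[184:216:3,208:262:3]
print('z charger');print(m[:,:,2].round().astype(int))
print('z rest big');print(c[170:196:2,386:420:2,2].round().astype(int))
E
```

```text
z charger
[[  71   60   47   43   46   49   45   48   49   47   49   51   46   47
    51   52   39   -1]
 [  68   58   27   53   58   59   37   42   37   40   45   47   49   45
    49   45   36 1233]
 [  62   60   23   51   57   55   51   26   29   32 1233   29   23   24
    21   25   22    3]
 [  69   57   25   55   58   55   48   24   27   28   21   32   24   26
    27   26   26   -2]
 [  75   56   23   61   58   53   46   27   28   30   27   24   27   24
    20   21   21   -3]
 [  71   58   23   58   60   52   42   24   30   30   25   26   25   26
    25   23   20   -3]
 [  65   57   28   53   57   51   38   27   29   24   32   29   24   33
    27   28   15   -3]
 [  70   58   28   40   45   50   26   25   30   27   32   37   48   31
    22   23    7   -2]
 [  71   56   25   29   24   24   25   25   25   27   24   39   39   25
    25   27    0    1]
 [  74   55   53   50   53   55   51   48   54   48   50   51   48   50
    53   49   -4    1]
 [  61   55   52   49   51   50   55   48   48   52   46   50   52   50
    53   50    1    0]]
z rest big
[[  -1   -1   -2   -1    3   -2  
[... 437 characters left out ...]
5   35   40 1233   44   44   43   48   47   12    8
    -4    5   -1]
 [  16   17   38   41   38   40   46   47   43   42   40   43   16    8
    13    5    1]
 [  12   14   33   45   47   46   44   42   46   44   40   42   13   18
    14   -2   -2]
 [  11   12   32   45   48   48   41   38   37   38   30   30   13   15
    13   17   -1]
 [   6   11   22   42   42   38   39   33   19   11   10   16   13   16
    14   21    3]
 [  14   15    9   37   31   21   13   19   13   18   13   14   13   13
    16 1233    3]
 [  16   14   17   17   17   15   17   18   15   15   20   12    9    1
    -3    1    1]
 [  13   16   17   18   16   17   14   12   11    2    1    2    4    0
     3   -1    2]]
```

View pics/c1.png

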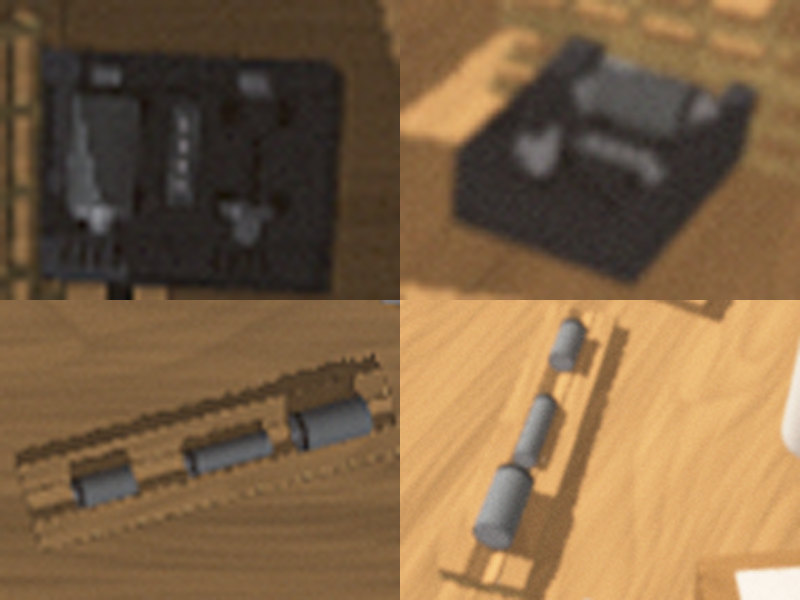

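Top crop: the filled bay is to the image left (+y) and the empty bay's contacts are at crop (255,85), fixed, and (245,215), sprung. So bay x is roughly world +x. In the rest, the big cell is the right-hand one, with its dark nub-end ring at image left (+y). Next come cylinder and edge fits from the depth.

Run:
```python
from h import *
from scipy.optimize import least_squares
def cyl(P,z0,r,yaw0):
    c0=P.mean(0)
    def f(v):
        n=np.array([-np.sin(v[1]),np.cos(v[1])]); s=(P[:,:2]-c0[:2])@n-v[0]
        return np.hypot(s,P[:,2]-z0-v[2])-r
    v=least_squares(f,[0,yaw0,0],loss='soft_l1',f_scale=2).x
    a=np.array([np.cos(v[1]),np.sin(v[1])]);n=np.array([-a[1],a[0]])
    t=(P[:,:2]-c0[:2])@a; lo,hi=np.percentile(t,[1,99])
    return (c0[:2]+v[0]*n+a*(lo+hi)/2).round(1),np.degrees(v[1]).round(2),'dz',v[2].round(1),'len',(hi-lo).round(1),len(P)
for n in('top','scene'):
    z=np.load(n+'.npz'); c=cloud(n,z['p'],z['d']); mx=z['p'].max(2); ok=z['d']>0
    X,Y,Z=c[...,0],c[...,1],c[...,2]
    hsv=cv2.cvtColor(z['p'],cv2.COLOR_RGB2HSV)
    if n=='top':
        m=np.zeros_like(ok); m[165:200,385:418]=1
        bc=c[(m==1)&(Z>30)&ok].mean(0); fc=c[186:205,216:228][(Z>48)[186:205,216:228]&(Z<66)[186:205,216:228]].mean(0); print('approx',bc,fc)
    near=lambda q,R:ok&(np.hypot(X-q[0],Y-q[1])<R)
    print(n,'big',cyl(c[near(bc,42)&(Z>28)&(Z<52)],27,16.5,np.radians(105)))
    m=near(fc,40)&(Z>44)&(Z<66)&(abs(Y-fc[1])<25)&(abs(X-fc[0])<29)
    print(n,'filled',cyl(c[m],42.5,16.5,0.))
    # case edges
    e=ok&(np.abs(X-fc[0])<100)&(Y<fc[1]+50)&(Y>fc[1]-140)&(mx<110)
    top=e&(Z>15)&(Z<36); hi=e&(Z>41)&(Z<58)&(Y<fc[1]-22)
    for nm,mm in(('case',top),('hi',hi)):
        P=c[mm]; print(nm,len(P),np.percentile(P,[0.5,2,98,99.5],axis=0).round(0)[:,:2].tolist())
    if n=='top':
        hh=c[hi]; A=hh[hh[:,0]<fc[0]-25]; B=hh[hh[:,0]>fc[0]+20]
        for nm,P in(('hous',A),('block',B)):
            k=np.polyfit(P[:,1],P[:,0],1); r=P[:,0]-np.polyval(k,P[:,1]); print(nm,len(P),'yaw',-np.degrees(np.arctan(k[0])).round(2),'x at fc y',np.polyval(k,fc[1]).round(1),'width',np.percentile(r,[1,99]).round(1),'ylo',P[:,1].min().round(1),'z',np.median(P[:,2]))
        ed=[];
        for v in range(190,212):
            u=np.where(top[v])[0]; ed.append(c[v,u.max()][:2])
        ed=np.array(ed);k=np.polyfit(ed[:,0],ed[:,1],1);print('-y edge yaw',np.degrees(np.arctan(k[0])),'y at fc x',np.polyval(k,fc[0]))
    # bright contacts
    br=ok&(hsv[...,2]>95)&(hsv[...,1]<80)&(np.abs(X-fc[0])<55)&(Y<fc[1]-55)&(Y>fc[1]-100)&(Z>26)&(Z<60)
    nn,l,st,ce=cv2.connectedComponentsWithStats(br.astype(np.uint8))
    for i in range(1,nn):
        if st[i,4]>2: print('bright',st[i,4],ce[i].round(1),np.median(c[l==i],0).round(1))
```

```text
approx [ 540.66383002 -316.21804177   40.67812993] [498.75443014 268.27976157  55.32356179]
top big (array([ 542.1, -316.8]), np.float64(105.91), 'dz', np.float64(1.0), 'len', np.float64(59.9), 185)
top filled (array([497.9, 270.4]), np.float64(-1.73), 'dz', np.float64(-0.5), 'len', np.float64(55.4), 178)
case 826 [[418.0, 159.0], [428.0, 161.0], [573.0, 307.0], [594.0, 310.0]]
hi 321 [[432.0, 159.0], [434.0, 162.0], [541.0, 244.0], [544.0, 245.0]]
hous 186 yaw -1.26 x at fc y 446.6 width [-12.5  25.7] ylo 162.8 z 49.76027608683455
block 135 yaw -1.84 x at fc y 536.1 width [-7.6  8.6] ylo 158.6 z 47.37898719050463
-y edge yaw -2.4487393828606177 y at fc x 159.5338431551723
scene big (array([ 543.5, -316.6]), np.float64(105.71), 'dz', np.float64(0.4), 'len', np.float64(59.6), 480)
scene filled (array([499.3, 272.9]), np.float64(-1.9), 'dz', np.float64(0.1), 'len', np.float64(55.9), 161)
case 699 [[433.0, 160.0], [437.0, 161.0], [546.0, 284.0], [547.0, 305.0]]
hi 252 [[433.0, 160.0], [435.0, 162.0], [544.0, 243.0], [544.0, 245.0]]
bright 30 [360.7 161.8] [467.7 198.6  39.1]
bright 5 [380.6 165.2] [528.3 199.9  48.7]
```

Measured so far:
- **Big cell:** at (542.8, -316.7), axis yaw 105.8°. Both views agree, with radius and height residuals of 1 mm or less.
- **Bay:** at about (497, 199), yaw about -1.8°.

I'll move over the rest first.

Emit:
{"fn": "send_rows", "kwargs": {"commands": [{"tx": -3.38,"ty": -4.34},{"tx": -3.38,"ty": -4.34},{"tx": -3.38,"ty": -4.34},{"tx": -3.38,"ty": -4.34},{"tx": -3.38,"ty": -4.34},{"tx": -3.38,"ty": -4.34},{"tx": -3.38,"ty": -4.34},{"tx": -3.38,"ty": -4.34},{"tx": -3.38,"ty": -4.34},{"tx": -3.38,"ty": -4.34}], "gripper": 0}}

```text
validation failed for argument at $.co...
```

Emit:
{"fn": "send_rows", "kwargs": {"commands": [{"tx": -3.38,"ty": -4.34},{"tx": -3.38,"ty": -4.34},{"tx": -3.38,"ty": -4.34},{"tx": -3.38,"ty": -4.34},{"tx": -3.38,"ty": -4.34},{"tx": -3.38,"ty": -4.34},{"tx": -3.38,"ty": -4.34},{"tx": -3.38,"ty": -4.34},{"wz": 0.17},{"wz": 0.17}]}}

```text
validation failed for argument at $.co...
```

Emit:
{"fn": "send_rows", "kwargs": {"commands": [{"wz": 0.17},{"wz": 0.17},{"wz": 0.17},{"wz": 0.17},{"tz": 0}]}}

```text
validation failed for argument at $.co...
```

Emit:
{"fn": "send_rows", "kwargs": {"commands": [{"tx": -3.38,"ty": -4.34,"tz": 0,"wx": 0,"wy": 0,"wz": 0}], "gripper": 0}}

```text
time_s: 0.22
position: [189.5, 551.2, 188.3]
orientation: [[-0.963, 0.269, -0.001], [0.269, 0.963, -0.001], [0.001, -0.001, -1.0]]
ft_force: [0.8, -0.4, -0.3]
opening: 87.1
```

All six keys are needed.

Emit:
{"fn": "send_rows", "kwargs": {"commands": [{"tx": -3.38,"ty": -4.34,"tz": 0,"wx": 0,"wy": 0,"wz": 0},{"tx": -3.38,"ty": -4.34,"tz": 0,"wx": 0,"wy": 0,"wz": 0},{"tx": -3.38,"ty": -4.34,"tz": 0,"wx": 0,"wy": 0,"wz": 0},{"tx": -3.38,"ty": -4.34,"tz": 0,"wx": 0,"wy": 0,"wz": 0},{"tx": -3.38,"ty": -4.34,"tz": 0,"wx": 0,"wy": 0,"wz": 0},{"tx": -3.38,"ty": -4.34,"tz": 0,"wx": 0,"wy": 0,"wz": 0},{"tx": -3.38,"ty": -4.34,"tz": 0,"wx": 0,"wy": 0,"wz": 0},{"tx": -3.38,"ty": -4.34,"tz": 0,"wx": 0,"wy": 0,"wz": 0},{"tx": -3.38,"ty": -4.34,"tz": 0,"wx": 0,"wy": 0,"wz": 0}]}}

```text
time_s: 1.35
position: [377.4, 90.4, 189.8]
orientation: [[-0.962, 0.271, 0.0], [0.271, 0.962, 0.0], [-0.0, 0.0, -1.0]]
ft_force: [1.0, 1.4, 0.3]
opening: 87.0
```

Emit:
{"fn": "send_rows", "kwargs": {"commands": [{"tx": -3.38,"ty": -4.34,"tz": 0,"wx": 0,"wy": 0,"wz": 0},{"tx": -3.38,"ty": -4.34,"tz": 0,"wx": 0,"wy": 0,"wz": 0},{"tx": -3.38,"ty": -4.34,"tz": 0,"wx": 0,"wy": 0,"wz": 0},{"tx": -3.38,"ty": -4.34,"tz": 0,"wx": 0,"wy": 0,"wz": 0},{"tx": -3.38,"ty": -4.34,"tz": 0,"wx": 0,"wy": 0,"wz": 0},{"tx": -3.38,"ty": -4.34,"tz": 0,"wx": 0,"wy": 0,"wz": 0},{"tx": -3.38,"ty": -4.34,"tz": 0,"wx": 0,"wy": 0,"wz": 0},{"tx": -3.38,"ty": -4.34,"tz": 0,"wx": 0,"wy": 0,"wz": 0},{"tx": 0,"ty": 0,"tz": 0,"wx": 0,"wy": 0,"wz": 0.17},{"tx": 0,"ty": 0,"tz": 0,"wx": 0,"wy": 0,"wz": 0.17}]}}

```text
time_s: 2.6
position: [542.7, -316.0, 188.4]
orientation: [[-0.813, 0.582, -0.002], [0.582, 0.813, 0.001], [0.002, 0.0, -1.0]]
ft_force: [-0.3, -0.5, -0.4]
opening: 87.1
```

Emit:
{"fn": "send_rows", "kwargs": {"commands": [{"tx": 0,"ty": 0,"tz": 0,"wx": 0,"wy": 0,"wz": 0.17},{"tx": 0,"ty": 0,"tz": 0,"wx": 0,"wy": 0,"wz": 0.17},{"tx": 0,"ty": 0,"tz": 0,"wx": 0,"wy": 0,"wz": 0.17},{"tx": 0,"ty": 0,"tz": 0,"wx": 0,"wy": 0,"wz": 0.17},{"tx": 0,"ty": 0,"tz": 0,"wx": 0,"wy": 0,"wz": 0}]}}

```text
time_s: 3.22
position: [542.9, -315.3, 189.3]
orientation: [[-0.274, 0.962, -0.001], [0.962, 0.274, 0.001], [0.001, -0.001, -1.0]]
ft_force: [-0.3, 0.1, -0.0]
opening: 87.1
```

```bash
cat >> h.py <<'E'
def goto(P,yaw,tilt=0):
    "tool-frame shift (cm) and turn (rad) from measured pose; shift to be done before turn"
    s=bot.read_state(); R=np.array(s['orientation']); p=np.array(s['position'])
    c,si=np.cos(np.radians(yaw)),np.sin(np.radians(yaw))
    G=np.array([[c,si,0],[si,-c,0],[0,0,-1.]])@cv2.Rodrigues(np.array([0,np.radians(tilt),0]))[0]
    print('t',s['time_s'],'p',p.round(2),'f',np.round(s['ft_force'],2),'open',round(s['opening'],1))
    print('shift cm',(R.T@(np.array(P)-p)/10).round(3),'turn',cv2.Rodrigues(R.T@G)[0].ravel().round(4),'shift in goal axes',(G.T@(np.array(P)-p)/10).round(3))
E
python3 -c "
from h import *
goto([542.8,-316.7,18.5],105.8)"
```

```text
t 3.225 p [ 542.92 -315.25  189.29] f [-0.26  0.06 -0.03] open 87.1
shift cm [-0.149 -0.041 17.079] turn [-0.0006 -0.0008  0.0018] shift in goal axes [-0.136 -0.051 17.079]
```

Emit:
{"fn": "send_rows", "kwargs": {"commands": [{"tx": -0.05,"ty": 0,"tz": 5,"wx": 0,"wy": 0,"wz": 0},{"tx": 0,"ty": 0,"tz": 5,"wx": 0,"wy": 0,"wz": 0},{"tx": 0,"ty": 0,"tz": 3,"wx": 0,"wy": 0,"wz": 0},{"tx": 0,"ty": 0,"tz": 2,"wx": 0,"wy": 0,"wz": 0},{"tx": 0,"ty": 0,"tz": 1.2,"wx": 0,"wy": 0,"wz": 0},{"tx": 0,"ty": 0,"tz": 0.8,"wx": 0,"wy": 0,"wz": 0},{"tx": 0,"ty": 0,"tz": 0,"wx": 0,"wy": 0,"wz": 0}]}}

```text
time_s: 4.1
position: [543.5, -316.1, 20.1]
orientation: [[-0.273, 0.962, 0.0], [0.962, 0.273, -0.0], [-0.0, 0.0, -1.0]]
ft_force: [0.1, -0.1, 0.7]
opening: 87.0
```

Emit:
{"fn": "send_rows", "kwargs": {"commands": [{"tx": 0,"ty": 0,"tz": 0,"wx": 0,"wy": 0,"wz": 0},{"tx": 0,"ty": 0,"tz": 0,"wx": 0,"wy": 0,"wz": 0},{"tx": 0,"ty": 0,"tz": 0,"wx": 0,"wy": 0,"wz": 0},{"tx": 0,"ty": 0,"tz": 0,"wx": 0,"wy": 0,"wz": 0},{"tx": 0,"ty": 0,"tz": 0,"wx": 0,"wy": 0,"wz": 0},{"tx": 0,"ty": 0,"tz": 0,"wx": 0,"wy": 0,"wz": 0}], "gripper": 1, "squeeze": 50}}

```text
time_s: 4.85
position: [543.3, -315.9, 19.8]
orientation: [[-0.273, 0.962, -0.0], [0.962, 0.273, 0.0], [0.0, -0.0, -1.0]]
ft_force: [-0.2, -0.4, 0.3]
opening: 35.2
```

Emit:
{"fn": "send_rows", "kwargs": {"commands": [{"tx": 0,"ty": 0,"tz": 0,"wx": 0,"wy": 0,"wz": 0},{"tx": 0,"ty": 0,"tz": 0,"wx": 0,"wy": 0,"wz": 0},{"tx": 0,"ty": 0,"tz": -1,"wx": 0,"wy": 0,"wz": 0},{"tx": 0,"ty": 0,"tz": -3,"wx": 0,"wy": 0,"wz": 0},{"tx": 0,"ty": 0,"tz": -5,"wx": 0,"wy": 0,"wz": 0},{"tx": 0,"ty": 0,"tz": -4,"wx": 0,"wy": 0,"wz": 0},{"tx": 0,"ty": 0,"tz": 0,"wx": 0,"wy": 0,"wz": 0}]}}

```text
time_s: 5.72
position: [546.1, -318.0, 155.9]
orientation: [[-0.273, 0.962, 0.008], [0.962, 0.273, -0.006], [-0.008, 0.006, -1.0]]
ft_force: [-0.0, 0.5, -0.5]
opening: 0.4
```

The grasp missed (opening 0.4). I'll check where the cell is.

```bash
cat > m.py <<'E'
from h import *
from scipy.optimize import least_squares
def cyl(P,z0,r,yaw0):
    c0=P.mean(0)
    def f(v):
        n=np.array([-np.sin(v[1]),np.cos(v[1])]); s=(P[:,:2]-c0[:2])@n-v[0]
        return np.hypot(s,P[:,2]-z0-v[2])-r
    v=least_squares(f,[0,yaw0,0],loss='soft_l1',f_scale=2).x
    a=np.array([np.cos(v[1]),np.sin(v[1])]);n=np.array([-a[1],a[0]])
    t=(P[:,:2]-c0[:2])@a; lo,hi=np.percentile(t,[1,99])
    return (c0[:2]+v[0]*n+a*(lo+hi)/2).round(1),np.degrees(v[1]).round(2),'dz',v[2].round(1),'len',(hi-lo).round(1),len(P)
E
python3 - <<'E'
from m import *
print(bot.read_state()['position'],bot.read_state()['opening'])
o=[]
for n in('top','scene'):
    p,d=imaging.grab_frame(n); np.savez(n+'1.npz',p=p,d=d)
    c=cloud(n,p,d); m=(d>0)&(np.hypot(c[...,0]-542,c[...,1]+317)<50)&(c[...,2]>28)&(c[...,2]<52)
    try: print(n,cyl(c[m],27,16.5,np.radians(105)))
    except Exception as e: print(n,m.sum(),e)
    x,y=(360,140) if n=='top' else (245,210)
    o.append(cv2.resize(p[y:y+75,x:x+100] if n=='top' else p[y:y+120,x:x+160],(400,300),interpolation=cv2.INTER_CUBIC))
cv2.imwrite('pics/c2.png',np.hstack(o)[:,:,::-1])
E
```

```text
[ 546.07586469 -317.96016343  155.85235929] 0.40971284552061954
top 0 index -1 is out of bounds for axis 0 with size 0
scene (array([ 543.6, -316.9]), np.float64(105.48), 'dz', np.float64(0.4), 'len', np.float64(58.7), 476)m.py:4: RuntimeWarning: Mean of empty slice.
  c0=P.mean(0)
  ret = um.true_divide(
```

View pics/c2.png

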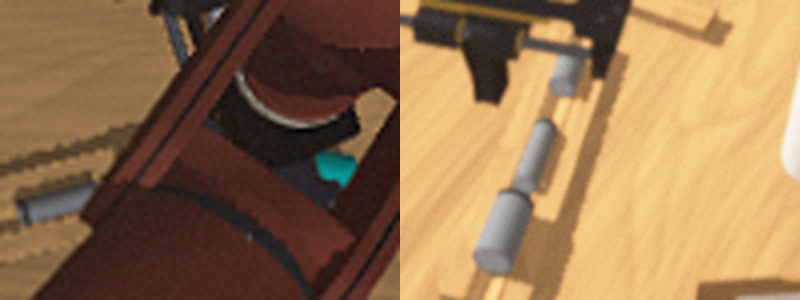

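Run:
```python
from h import *
p=np.load('scene1.npz')['p']; cv2.imwrite('pics/c3.png',cv2.resize(p[80:320,150:470],(800,600),interpolation=cv2.INTER_CUBIC)[:,:,::-1])
```

```text
(no output)
```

View pics/c3.png

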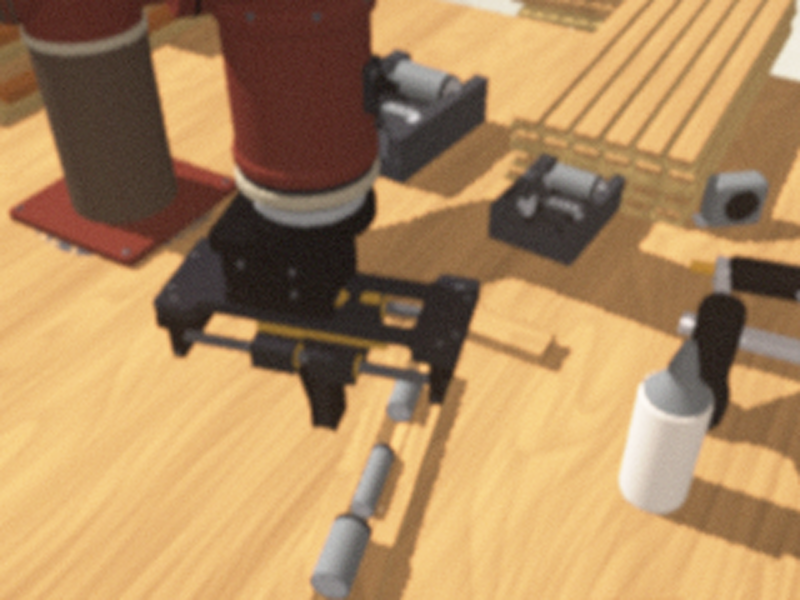

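The fingers are shut and empty at crop (325,400), and the cell lies undisturbed in the groove. I'll check the fingertip height that the camera sees against the reported TCP.

Run:
```python
from h import *
z=np.load('scene1.npz'); c=cloud('scene',z['p'],z['d'])
for v in range(232,254,2): print(v,[tuple(c[v,u].round().astype(int).tolist()) for u in (276,279,282)])
print(proj('scene',[[546,-318,156],[546,-318,175]]))
```

```text
232 [(542, -325, 229), (547, -324, 231), (570, -346, 261)]
234 [(541, -325, 224), (547, -324, 226), (553, -324, 230)]
236 [(541, -325, 220), (546, -324, 221), (553, -324, 224)]
238 [(540, -325, 214), (546, -324, 216), (552, -324, 219)]
240 [(541, -326, 210), (546, -325, 212), (553, -325, 216)]
242 [(541, -326, 206), (546, -325, 208), (552, -324, 210)]
244 [(540, -326, 201), (544, -323, 200), (551, -324, 204)]
246 [(540, -327, 197), (545, -325, 198), (551, -324, 199)]
248 [(541, -328, 192), (545, -325, 192), (551, -325, 195)]
250 [(541, -328, 188), (545, -326, 188), (550, -324, 189)]
252 [(433, -198, 0), (439, -194, 0), (445, -191, 0)]
[[283.03991713 259.86871857]
 [282.42278141 252.58530685]]
```

The fingertips appear about 30 mm higher than the reported TCP. I'll let the arm settle and recheck.

Emit:
{"fn": "send_rows", "kwargs": {"commands": [{"tx": 0,"ty": 0,"tz": 0,"wx": 0,"wy": 0,"wz": 0},{"tx": 0,"ty": 0,"tz": 0,"wx": 0,"wy": 0,"wz": 0}], "gripper": 0}}

```text
time_s: 6.08
position: [542.5, -315.3, 148.2]
orientation: [[-0.272, 0.962, -0.002], [0.962, 0.272, 0.002], [0.002, -0.002, -1.0]]
ft_force: [0.6, -0.1, 1.0]
opening: 13.4
```

```bash
cat > tip.py <<'E'
from h import *
s=bot.read_state(); T=s['position']
print(np.round(T,1),np.round(s['q'],1),round(s['opening'],1),np.round(s['tau'],1))
p,d=imaging.grab_frame('scene'); c=cloud('scene',p,d)
m=(d>0)&(np.hypot(c[...,0]-T[0],c[...,1]-T[1])<75)&(p.max(2)<70)&(c[...,2]>60)&(c[...,2]<T[2]+60)
P=c[m]; P=P[np.argsort(P[:,2])]
print('lowest black',P[:60:6].round().tolist())
E
python3 tip.py
```

```text
[ 542.5 -315.3  148.2] [-37.4  14.9  89.4  -0.   75.9 -53.2] 13.4 [  0.  -50.7 -38.    0.    0.1  -0. ]
lowest black [[532.0, -325.0, 183.0], [533.0, -326.0, 187.0], [535.0, -321.0, 188.0], [534.0, -325.0, 189.0], [536.0, -321.0, 191.0], [555.0, -321.0, 192.0], [557.0, -316.0, 193.0], [555.0, -310.0, 194.0], [534.0, -315.0, 195.0], [537.0, -325.0, 196.0]]
```

Run:
```python
from h import *
z=np.load('scene.npz');p,d=z['p'],z['d'];c=cloud('scene',p,d);T=[169.3,600.9]
m=(d>0)&(np.hypot(c[...,0]-T[0],c[...,1]-T[1])<80)&(p.max(2)<80)&(c[...,2]>60)&(c[...,2]<300)
P=c[m];P=P[np.argsort(P[:,2])];print(P[:40:4].round().tolist())
vu=np.argwhere(m);print(vu.max(0),vu.min(0),proj('scene',[[169,601,189],[169,601,220]]))
z=np.load('scene1.npz');p=z['p'];print(p[244:262:2,281].tolist())
```

```text
[[151.0, 556.0, 225.0], [179.0, 647.0, 227.0], [185.0, 644.0, 229.0], [181.0, 650.0, 231.0], [149.0, 552.0, 233.0], [160.0, 554.0, 234.0], [177.0, 649.0, 237.0], [148.0, 553.0, 239.0], [177.0, 649.0, 241.0], [160.0, 547.0, 243.0]]
[ 48 357] [ 21 326] [[337.66031127  55.41626046]
 [337.98281028  46.90318025]]
[[45, 35, 24], [46, 42, 35], [52, 42, 37], [85, 64, 44], [205, 155, 100], [235, 188, 119], [237, 193, 125], [234, 185, 117], [234, 186, 120]]
```

The offset is consistent: the real fingertips end about 34 mm above the reported TCP, at the start pose too. That explains closing over empty air. I'll part-close the fingers and come down slowly, to feel the rest's top (15 mm) as the height reference.

Emit:
{"fn": "send_rows", "kwargs": {"commands": [{"tx": 0,"ty": 0,"tz": 4,"wx": 0,"wy": 0,"wz": 0},{"tx": 0,"ty": 0,"tz": 4,"wx": 0,"wy": 0,"wz": 0},{"tx": 0,"ty": 0,"tz": 3,"wx": 0,"wy": 0,"wz": 0},{"tx": 0,"ty": 0,"tz": 1.5,"wx": 0,"wy": 0,"wz": 0},{"tx": 0,"ty": 0,"tz": 0,"wx": 0,"wy": 0,"wz": 0},{"tx": 0,"ty": 0,"tz": 0,"wx": 0,"wy": 0,"wz": 0}], "gripper": 0.4}}

```text
time_s: 6.88
position: [544.3, -316.7, 26.4]
orientation: [[-0.273, 0.962, 0.002], [0.962, 0.273, -0.001], [-0.002, 0.001, -1.0]]
ft_force: [-0.3, 0.3, 0.3]
opening: 52.3
```

```bash
python3 tip.py
```

```text
[ 544.3 -316.7   26.4] [-37.4  22.3  94.   -0.   63.5 -53.2] 52.3 [  0.  -51.5 -33.2   0.    0.1  -0. ]
lowest black [[570.0, -316.0, 61.0], [575.0, -316.0, 65.0], [519.0, -332.0, 67.0], [518.0, -323.0, 69.0], [518.0, -323.0, 71.0], [574.0, -299.0, 73.0], [514.0, -333.0, 74.0], [517.0, -321.0, 75.0], [519.0, -327.0, 77.0], [573.0, -316.0, 79.0]]
```

Emit:
{"fn": "send_rows", "kwargs": {"commands": [{"tx": 0,"ty": 0,"tz": 1.5,"wx": 0,"wy": 0,"wz": 0},{"tx": 0,"ty": 0,"tz": 1.2,"wx": 0,"wy": 0,"wz": 0},{"tx": 0,"ty": 0,"tz": 0.6,"wx": 0,"wy": 0,"wz": 0},{"tx": 0,"ty": 0,"tz": 0,"wx": 0,"wy": 0,"wz": 0},{"tx": 0,"ty": 0,"tz": 0,"wx": 0,"wy": 0,"wz": 0}]}}

```text
time_s: 7.55
position: [543.5, -316.1, -8.0]
orientation: [[-0.272, 0.962, 0.0], [0.962, 0.272, -0.0], [-0.0, 0.0, -1.0]]
ft_force: [-0.5, 0.2, 0.2]
opening: 52.4
```

Emit:
{"fn": "send_rows", "kwargs": {"commands": [{"tx": 0,"ty": 0,"tz": 0.1,"wx": 0,"wy": 0,"wz": 0},{"tx": 0,"ty": 0,"tz": 0.1,"wx": 0,"wy": 0,"wz": 0},{"tx": 0,"ty": 0,"tz": 0,"wx": 0,"wy": 0,"wz": 0}]}}

```text
time_s: 7.92
position: [543.3, -315.9, -10.1]
orientation: [[-0.273, 0.962, 0.0], [0.962, 0.273, -0.0], [-0.0, 0.0, -1.0]]
ft_force: [-0.5, -0.0, 0.2]
opening: 52.0
```

Emit:
{"fn": "send_rows", "kwargs": {"commands": [{"tx": 0,"ty": 0,"tz": 0.1,"wx": 0,"wy": 0,"wz": 0},{"tx": 0,"ty": 0,"tz": 0.1,"wx": 0,"wy": 0,"wz": 0},{"tx": 0,"ty": 0,"tz": 0,"wx": 0,"wy": 0,"wz": 0}]}}

```text
time_s: 8.3
position: [543.2, -315.8, -12.3]
orientation: [[-0.272, 0.962, -0.0], [0.962, 0.272, 0.0], [0.0, -0.0, -1.0]]
ft_force: [0.3, -0.1, -0.8]
opening: 52.5
```

Emit:
{"fn": "send_rows", "kwargs": {"commands": [{"tx": 0,"ty": 0,"tz": 0.1,"wx": 0,"wy": 0,"wz": 0},{"tx": 0,"ty": 0,"tz": 0.1,"wx": 0,"wy": 0,"wz": 0},{"tx": 0,"ty": 0,"tz": 0,"wx": 0,"wy": 0,"wz": 0}]}}

```text
time_s: 8.68
position: [543.2, -315.9, -14.3]
orientation: [[-0.272, 0.962, -0.0], [0.962, 0.272, 0.0], [0.0, -0.0, -1.0]]
ft_force: [-0.8, 0.6, -0.8]
opening: 52.2
```

Emit:
{"fn": "send_rows", "kwargs": {"commands": [{"tx": 0,"ty": 0,"tz": 0.1,"wx": 0,"wy": 0,"wz": 0},{"tx": 0,"ty": 0,"tz": 0.1,"wx": 0,"wy": 0,"wz": 0},{"tx": 0,"ty": 0,"tz": 0,"wx": 0,"wy": 0,"wz": 0}]}}

```text
time_s: 9.05
position: [543.2, -315.9, -16.3]
orientation: [[-0.273, 0.962, -0.0], [0.962, 0.273, 0.0], [0.0, -0.0, -1.0]]
ft_force: [-0.6, 0.3, 0.7]
opening: 52.4
```

Emit:
{"fn": "send_rows", "kwargs": {"commands": [{"tx": 0,"ty": 0,"tz": 0.1,"wx": 0,"wy": 0,"wz": 0},{"tx": 0,"ty": 0,"tz": 0,"wx": 0,"wy": 0,"wz": 0}]}}

```text
time_s: 9.3
position: [543.3, -315.8, -17.3]
orientation: [[-0.273, 0.962, -0.0], [0.962, 0.273, 0.0], [0.0, -0.0, -1.0]]
ft_force: [0.0, -0.5, 0.1]
opening: 52.3
```

Emit:
{"fn": "send_rows", "kwargs": {"commands": [{"tx": 0,"ty": 0,"tz": 0.1,"wx": 0,"wy": 0,"wz": 0},{"tx": 0,"ty": 0,"tz": 0,"wx": 0,"wy": 0,"wz": 0}]}}

```text
time_s: 9.55
position: [543.5, -316.0, -17.7]
orientation: [[-0.273, 0.962, 0.0], [0.962, 0.273, -0.0], [-0.0, 0.0, -1.0]]
ft_force: [-1.6, 2.0, 3.6]
opening: 52.2
```

Touched the rest at reported z -17.5, so the tips are reported z + 32.5 mm. I'll rise 2 mm and grip.

Emit:
{"fn": "send_rows", "kwargs": {"commands": [{"tx": 0,"ty": 0,"tz": -0.2,"wx": 0,"wy": 0,"wz": 0},{"tx": 0,"ty": 0,"tz": 0,"wx": 0,"wy": 0,"wz": 0},{"tx": 0,"ty": 0,"tz": 0,"wx": 0,"wy": 0,"wz": 0},{"tx": 0,"ty": 0,"tz": 0,"wx": 0,"wy": 0,"wz": 0},{"tx": 0,"ty": 0,"tz": 0,"wx": 0,"wy": 0,"wz": 0},{"tx": 0,"ty": 0,"tz": 0,"wx": 0,"wy": 0,"wz": 0},{"tx": 0,"ty": 0,"tz": 0,"wx": 0,"wy": 0,"wz": 0}], "gripper": 1, "squeeze": 50}}

```text
time_s: 10.42
position: [544.5, -315.9, -15.7]
orientation: [[-0.273, 0.962, 0.002], [0.962, 0.273, -0.0], [-0.001, 0.002, -1.0]]
ft_force: [4.7, 1.7, 1.9]
opening: 31.6
```

Emit:
{"fn": "send_rows", "kwargs": {"commands": [{"tx": 0,"ty": 0,"tz": -0.5,"wx": 0,"wy": 0,"wz": 0},{"tx": 0,"ty": 0,"tz": -2,"wx": 0,"wy": 0,"wz": 0},{"tx": 0,"ty": 0,"tz": -4,"wx": 0,"wy": 0,"wz": 0},{"tx": 0,"ty": 0,"tz": -4,"wx": 0,"wy": 0,"wz": 0},{"tx": 0,"ty": 0,"tz": -2,"wx": 0,"wy": 0,"wz": 0},{"tx": 0,"ty": 0,"tz": 0,"wx": 0,"wy": 0,"wz": 0},{"tx": 0,"ty": 0,"tz": 0,"wx": 0,"wy": 0,"wz": 0}]}}

```text
time_s: 11.3
position: [542.2, -315.2, 107.0]
orientation: [[-0.272, 0.962, -0.002], [0.962, 0.272, 0.002], [0.002, -0.002, -1.0]]
ft_force: [-1.0, 0.5, -1.8]
opening: 32.0
```

The cell is held. Carry it to above the bay, then turn.

Emit:
{"fn": "send_rows", "kwargs": {"commands": [{"tx": 3.0,"ty": 0.57,"tz": 0,"wx": 0,"wy": 0,"wz": 0},{"tx": 5.3,"ty": 1.01,"tz": 0,"wx": 0,"wy": 0,"wz": 0},{"tx": 5.3,"ty": 1.01,"tz": 0,"wx": 0,"wy": 0,"wz": 0},{"tx": 5.3,"ty": 1.01,"tz": 0,"wx": 0,"wy": 0,"wz": 0},{"tx": 5.3,"ty": 1.01,"tz": 0,"wx": 0,"wy": 0,"wz": 0},{"tx": 5.3,"ty": 1.01,"tz": 0,"wx": 0,"wy": 0,"wz": 0},{"tx": 5.3,"ty": 1.01,"tz": 0,"wx": 0,"wy": 0,"wz": 0},{"tx": 5.3,"ty": 1.01,"tz": 0,"wx": 0,"wy": 0,"wz": 0},{"tx": 5.3,"ty": 1.01,"tz": 0,"wx": 0,"wy": 0,"wz": 0},{"tx": 5.3,"ty": 1.01,"tz": 0,"wx": 0,"wy": 0,"wz": 0}]}}

```text
time_s: 12.55
position: [496.2, 199.5, 106.7]
orientation: [[-0.272, 0.962, -0.003], [0.962, 0.272, -0.001], [-0.0, -0.004, -1.0]]
ft_force: [0.7, 0.3, -1.5]
opening: 32.1
```

Emit:
{"fn": "send_rows", "kwargs": {"commands": [{"tx": 0,"ty": 0,"tz": 0,"wx": 0,"wy": 0,"wz": 0.17},{"tx": 0,"ty": 0,"tz": 0,"wx": 0,"wy": 0,"wz": 0.17},{"tx": 0,"ty": 0,"tz": 0,"wx": 0,"wy": 0,"wz": 0.17},{"tx": 0,"ty": 0,"tz": 0,"wx": 0,"wy": 0,"wz": 0.17},{"tx": 0,"ty": 0,"tz": 0,"wx": 0,"wy": 0,"wz": 0.17},{"tx": 0,"ty": 0,"tz": 0,"wx": 0,"wy": 0,"wz": 0.17},{"tx": 0,"ty": 0,"tz": 0,"wx": 0,"wy": 0,"wz": 0.17},{"tx": 0,"ty": 0,"tz": 0,"wx": 0,"wy": 0,"wz": 0.17},{"tx": 0,"ty": 0,"tz": 0,"wx": 0,"wy": 0,"wz": 0.17},{"tx": 0,"ty": 0,"tz": 0,"wx": 0,"wy": 0,"wz": 0.17}]}}

```text
time_s: 13.8
position: [496.5, 197.8, 106.4]
orientation: [[0.99, 0.141, -0.004], [0.141, -0.99, -0.001], [-0.004, 0.0, -1.0]]
ft_force: [0.4, 0.0, -1.7]
opening: 32.0
```

Emit:
{"fn": "send_rows", "kwargs": {"commands": [{"tx": 0,"ty": 0,"tz": 0,"wx": 0,"wy": 0,"wz": 0.17},{"tx": 0,"ty": 0,"tz": 0,"wx": 0,"wy": 0,"wz": 0.005},{"tx": 0,"ty": 0,"tz": 0,"wx": 0,"wy": 0,"wz": 0},{"tx": 0,"ty": 0,"tz": 0,"wx": 0,"wy": 0,"wz": 0}]}}

```text
time_s: 14.3
position: [497.8, 198.2, 108.4]
orientation: [[1.0, -0.026, -0.001], [-0.026, -1.0, -0.0], [-0.001, 0.0, -1.0]]
ft_force: [0.9, -0.3, -2.2]
opening: 32.0
```

```bash
cat > look.py <<'E'
import sys
from m import *
s=bot.read_state();T=np.array(s['position']);print(T.round(1),np.round(s['orientation'],3).tolist(),round(s['opening'],1))
tag=sys.argv[1]; o=[]
for n in('top','scene'):
    p,d=imaging.grab_frame(n);np.savez(n+tag+'.npz',p=p,d=d);c=cloud(n,p,d);Z=c[...,2]
    zc=T[2]+32.5+10
    g=(p.astype(int).min(2)>45)&(d>0)&(abs(c[...,0]-T[0])<40)&(abs(c[...,1]-T[1])<26)
    m=g&(Z>zc-12)&(Z<zc+20)
    print(n,m.sum(), cyl(c[m],zc,16.5,0.) if m.sum()>20 else '')
    x,y=np.int32(proj(n,[T+[0,0,30]])[0])-[50,38]
    x,y=max(x,0),max(y,0);o.append(cv2.resize(p[y:y+75,x:x+100],(400,300),interpolation=cv2.INTER_CUBIC))
cv2.imwrite(f'pics/l{tag}.png',np.hstack(o)[:,:,::-1])
E
python3 look.py 2
```

```text
[497.8 198.2 108.4] [[1.0, -0.026, -0.001], [-0.026, -1.0, -0.0], [-0.001, 0.0, -1.0]] 32.0
top 0 
scene 175 (array([495.6, 199.7]), np.float64(-1.86), 'dz', np.float64(1.1), 'len', np.float64(60.8), 175)
```

View pics/l2.png

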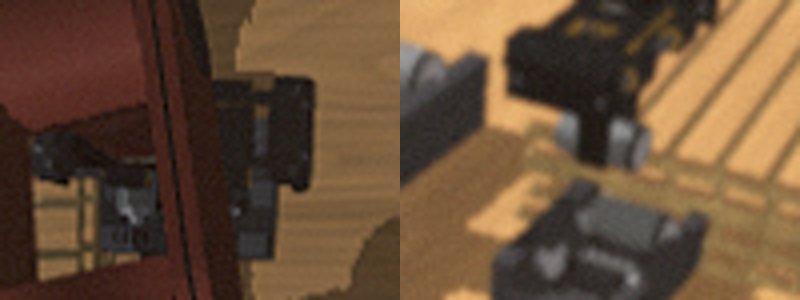

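The cell is held nub-end to +x, at (495.6, 199.7) in the scene view. Relative to the filled cell's fit, minus 72 mm, it needs about +1 mm in y. I'll tilt the nub up 25° here, well above the charger, and settle.

Emit:
{"fn": "send_rows", "kwargs": {"commands": [{"tx": 0,"ty": 0,"tz": 0,"wx": 0,"wy": 0,"wz": 0.005},{"tx": 0,"ty": 0,"tz": 0,"wx": 0,"wy": 0.146,"wz": 0},{"tx": 0,"ty": 0,"tz": 0,"wx": 0,"wy": 0.145,"wz": 0},{"tx": 0,"ty": 0,"tz": 0,"wx": 0,"wy": 0.145,"wz": 0},{"tx": 0,"ty": 0,"tz": 0,"wx": 0,"wy": 0,"wz": 0},{"tx": 0,"ty": 0,"tz": 0,"wx": 0,"wy": 0,"wz": 0},{"tx": 0,"ty": 0,"tz": 0,"wx": 0,"wy": 0,"wz": 0}]}}

```text
time_s: 15.28
position: [500.4, 198.5, 110.7]
orientation: [[0.905, -0.034, 0.423], [-0.031, -0.999, -0.014], [0.423, -0.001, -0.906]]
ft_force: [-0.2, 0.6, -1.2]
opening: 31.7
```

```bash
cat > bay.py <<'E'
import sys
from h import *
O=np.array([497.,200.0,26.]); YAW=np.radians(-1.8)
ex=np.array([np.cos(YAW),np.sin(YAW),0]); ey=np.array([-ex[1],ex[0],0]); Bm=np.array([ex,ey,[0,0,1]])
OFF=np.array([-.85,0,-42.7])   # cell centre in tool frame
def now():
    s=bot.read_state(); R=np.array(s['orientation']); p=np.array(s['position'])
    C=Bm@(p+R@OFF-O); a=Bm@R[:,0]
    print('t',round(s['time_s'],2),'C',C.round(2),'B',(C-30.75*a).round(2),'N',(C+30.75*a).round(2),'tilt',np.degrees(np.arcsin(a[2])).round(2),'yawerr',np.degrees(a[1]).round(2),'F(bay)',(Bm@np.array(s['ft_force'])).round(2))
    return R,p
def togo(bx,bz,th,y=0):
    R,p=now(); t=np.radians(th); G=Bm.T@np.array([[np.cos(t),0,np.sin(t)],[0,-1,0],[np.sin(t),0,-np.cos(t)]])
    C=Bm.T@(np.array([bx,y,bz])+30.75*np.array([np.cos(t),0,np.sin(t)]))+O; q=C-G@OFF
    print('->',(bx,bz,th),'shift(cm, present tool axes)',(R.T@(q-p)/10).round(3),'turn',cv2.Rodrigues(R.T@G)[0].ravel().round(4))
E
python3 -c "
from bay import *
togo(-19,60,25); togo(-20,18,25)"
```

```text
t 15.28 C [-15.45  -1.38 123.05] B [-43.3   -1.3  110.03] N [ 12.41  -1.47 136.08] tilt 25.06 yawerr -0.16 F(bay) [-0.2   0.61 -1.16]
-> (-19, 60, 25) shift(cm, present tool axes) [ 0.078 -0.141  5.565] turn [ 0.0003 -0.001  -0.0028]
t 15.28 C [-15.45  -1.38 123.05] B [-43.3   -1.3  110.03] N [ 12.41  -1.47 136.08] tilt 25.06 yawerr -0.16 F(bay) [-0.2   0.61 -1.16]
-> (-20, 18, 25) shift(cm, present tool axes) [-1.791 -0.137  9.327] turn [ 0.0003 -0.001  -0.0028]
```

Emit:
{"fn": "send_rows", "kwargs": {"commands": [{"tx": 0.1,"ty": -0.07,"tz": 2.0,"wx": 0,"wy": 0,"wz": 0},{"tx": 0,"ty": 0,"tz": 2.0,"wx": 0,"wy": 0,"wz": 0},{"tx": 0,"ty": 0,"tz": 1.0,"wx": 0,"wy": 0,"wz": 0},{"tx": 0,"ty": 0,"tz": 0.5,"wx": 0,"wy": 0,"wz": 0},{"tx": 0,"ty": 0,"tz": 0,"wx": 0,"wy": 0,"wz": 0},{"tx": 0,"ty": 0,"tz": 0,"wx": 0,"wy": 0,"wz": 0},{"tx": 0,"ty": 0,"tz": 0,"wx": 0,"wy": 0,"wz": 0}]}}

```text
time_s: 16.15
position: [522.6, 198.3, 60.1]
orientation: [[0.906, -0.033, 0.423], [-0.03, -0.999, -0.014], [0.423, -0.0, -0.906]]
ft_force: [-1.1, 0.3, -1.1]
opening: 32.0
```

```bash
sed -i 's/200.0,26/199.3,26/' bay.py
python3 - <<'E'
from bay import *
togo(-20,30,25); togo(-20,18,25)
p,d=imaging.grab_frame('scene');np.savez('scene3.npz',p=p,d=d)
cv2.imwrite('pics/l3.png',cv2.resize(p[100:200,310:443],(798,600),interpolation=cv2.INTER_CUBIC)[:,:,::-1])
E
```

```text
t 16.15 C [ 6.73 -0.15 72.45] B [-21.13  -0.1   59.44] N [34.59 -0.2  85.47] tilt 25.04 yawerr -0.09 F(bay) [-1.1   0.29 -1.08]
-> (-20, 30, 25) shift(cm, present tool axes) [-1.147 -0.016  2.717] turn [ 0.0003 -0.0007 -0.0016]
t 16.15 C [ 6.73 -0.15 72.45] B [-21.13  -0.1   59.44] N [34.59 -0.2  85.47] tilt 25.04 yawerr -0.09 F(bay) [-1.1   0.29 -1.08]
-> (-20, 18, 25) shift(cm, present tool axes) [-1.655 -0.016  3.804] turn [ 0.0003 -0.0007 -0.0016]
```

View pics/l3.png

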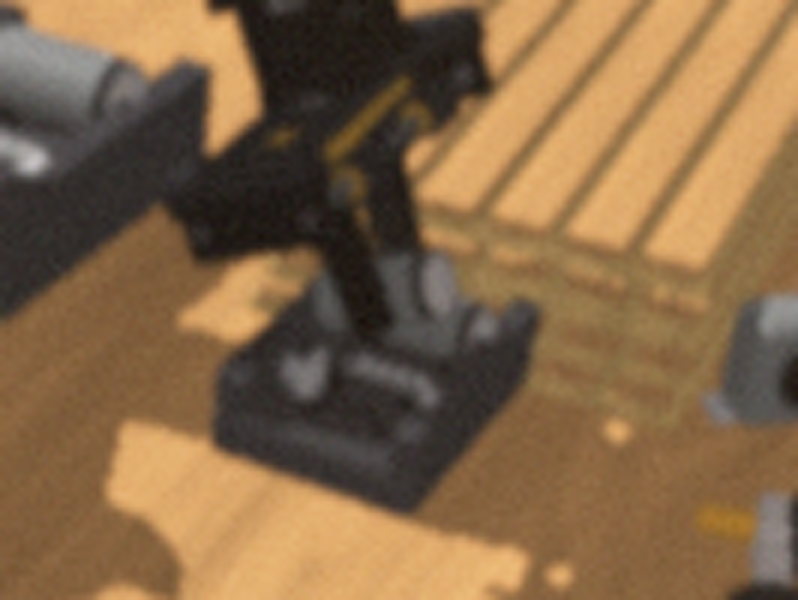

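The cell is tilted nub-up over the empty bay, nub at about (435,285), with the sprung contact at (305,370). Next, straight down in the world frame.

Emit:
{"fn": "send_rows", "kwargs": {"commands": [{"tx": -0.4,"ty": 0,"tz": 1.0,"wx": 0,"wy": 0,"wz": 0},{"tx": -0.4,"ty": 0,"tz": 1.0,"wx": 0,"wy": 0,"wz": 0},{"tx": -0.38,"ty": 0,"tz": 0.82,"wx": 0,"wy": 0,"wz": 0},{"tx": -0.2,"ty": 0,"tz": 0.4,"wx": 0,"wy": 0,"wz": 0},{"tx": 0,"ty": 0,"tz": 0,"wx": 0,"wy": 0,"wz": 0},{"tx": 0,"ty": 0,"tz": 0,"wx": 0,"wy": 0,"wz": 0}]}}

```text
time_s: 16.95
position: [523.6, 198.2, 24.7]
orientation: [[0.906, -0.033, 0.423], [-0.03, -0.999, -0.014], [0.423, -0.0, -0.906]]
ft_force: [0.7, -0.0, -1.6]
opening: 32.0
```

```bash
python3 -c "
from bay import *
togo(-21,18,25)"
```

```text
t 16.95 C [ 7.85 -0.23 37.06] B [-20.02  -0.18  24.06] N [35.71 -0.28 50.06] tilt 25.01 yawerr -0.09 F(bay) [ 0.69 -0.01 -1.57]
-> (-21, 18, 25) shift(cm, present tool axes) [-0.346 -0.025  0.509] turn [ 0.0006 -0.0002 -0.0016]
```

Emit:
{"fn": "send_rows", "kwargs": {"commands": [{"tx": -0.13,"ty": -0.02,"tz": 0.27,"wx": 0,"wy": 0,"wz": 0},{"tx": 0,"ty": 0,"tz": 0,"wx": 0,"wy": 0,"wz": 0},{"tx": 0,"ty": 0,"tz": 0,"wx": 0,"wy": 0,"wz": 0}]}}

```text
time_s: 17.32
position: [523.4, 198.3, 21.5]
orientation: [[0.906, -0.033, 0.422], [-0.03, -0.999, -0.014], [0.422, -0.0, -0.906]]
ft_force: [0.1, 0.3, -2.0]
opening: 31.7
```

Emit:
{"fn": "send_rows", "kwargs": {"commands": [{"tx": -0.13,"ty": 0,"tz": 0.27,"wx": 0,"wy": 0,"wz": 0},{"tx": 0,"ty": 0,"tz": 0,"wx": 0,"wy": 0,"wz": 0},{"tx": 0,"ty": 0,"tz": 0,"wx": 0,"wy": 0,"wz": 0}]}}

```text
time_s: 17.7
position: [523.2, 198.2, 18.3]
orientation: [[0.906, -0.033, 0.422], [-0.03, -0.999, -0.014], [0.422, 0.0, -0.907]]
ft_force: [-0.2, 0.3, -0.9]
opening: 32.0
```

Emit:
{"fn": "send_rows", "kwargs": {"commands": [{"tx": -0.18,"ty": 0,"tz": -0.085,"wx": 0,"wy": 0,"wz": 0},{"tx": -0.18,"ty": 0,"tz": -0.085,"wx": 0,"wy": 0,"wz": 0},{"tx": 0,"ty": 0,"tz": 0,"wx": 0,"wy": 0,"wz": 0},{"tx": 0,"ty": 0,"tz": 0,"wx": 0,"wy": 0,"wz": 0}]}}

```text
time_s: 18.2
position: [519.3, 198.5, 18.5]
orientation: [[0.906, -0.033, 0.422], [-0.03, -0.999, -0.014], [0.422, -0.0, -0.906]]
ft_force: [-0.6, -0.3, -1.5]
opening: 32.2
```

```bash
python3 -c "
from bay import *
now()"
```

```text
t 18.2 C [ 3.52 -0.11 30.84] B [-24.35  -0.06  17.85] N [31.39 -0.16 43.83] tilt 24.99 yawerr -0.09 F(bay) [-0.59 -0.28 -1.49]
```

Emit:
{"fn": "send_rows", "kwargs": {"commands": [{"tx": -0.091,"ty": 0,"tz": -0.042,"wx": 0,"wy": 0,"wz": 0},{"tx": -0.091,"ty": 0,"tz": -0.042,"wx": 0,"wy": 0,"wz": 0},{"tx": 0,"ty": 0,"tz": 0,"wx": 0,"wy": 0,"wz": 0}]}}

```text
time_s: 18.58
position: [517.7, 198.6, 18.8]
orientation: [[0.906, -0.033, 0.423], [-0.03, -0.999, -0.014], [0.423, -0.0, -0.906]]
ft_force: [2.6, -0.3, -1.3]
opening: 32.1
```

Emit:
{"fn": "send_rows", "kwargs": {"commands": [{"tx": -0.091,"ty": 0,"tz": -0.042,"wx": 0,"wy": 0,"wz": 0},{"tx": 0,"ty": 0,"tz": 0,"wx": 0,"wy": 0,"wz": 0},{"tx": 0,"ty": 0,"tz": 0,"wx": 0,"wy": 0,"wz": 0}]}}

```text
time_s: 18.95
position: [516.9, 198.6, 18.9]
orientation: [[0.905, -0.033, 0.423], [-0.03, -0.999, -0.014], [0.423, -0.0, -0.906]]
ft_force: [4.2, -1.2, -0.4]
opening: 32.0
```

Emit:
{"fn": "send_rows", "kwargs": {"commands": [{"tx": -0.091,"ty": 0,"tz": -0.042,"wx": 0,"wy": 0,"wz": 0},{"tx": 0,"ty": 0,"tz": 0,"wx": 0,"wy": 0,"wz": 0},{"tx": 0,"ty": 0,"tz": 0,"wx": 0,"wy": 0,"wz": 0}]}}

```text
time_s: 19.32
position: [516.1, 198.7, 19.0]
orientation: [[0.905, -0.033, 0.424], [-0.03, -0.999, -0.014], [0.424, -0.0, -0.906]]
ft_force: [5.4, -1.3, -1.5]
opening: 31.9
```

```bash
python3 -c "
from bay import *
now()"
```

```text
t 19.32 C [2.500e-01 1.000e-02 3.133e+01] B [-27.6    0.06  18.3 ] N [ 2.811e+01 -4.000e-02  4.436e+01] tilt 25.07 yawerr -0.09 F(bay) [ 5.43 -1.1  -1.55]
```

Emit:
{"fn": "send_rows", "kwargs": {"commands": [{"tx": -0.091,"ty": 0,"tz": -0.042,"wx": 0,"wy": 0,"wz": 0},{"tx": 0,"ty": 0,"tz": 0,"wx": 0,"wy": 0,"wz": 0},{"tx": 0,"ty": 0,"tz": 0,"wx": 0,"wy": 0,"wz": 0}]}}

```text
time_s: 19.7
position: [515.6, 198.8, 19.3]
orientation: [[0.905, -0.033, 0.424], [-0.03, -0.999, -0.013], [0.425, -0.001, -0.905]]
ft_force: [7.5, -1.0, -2.6]
opening: 32.2
```

Emit:
{"fn": "send_rows", "kwargs": {"commands": [{"tx": -0.091,"ty": 0,"tz": -0.042,"wx": 0,"wy": 0,"wz": 0},{"tx": 0,"ty": 0,"tz": 0,"wx": 0,"wy": 0,"wz": 0},{"tx": 0,"ty": 0,"tz": 0,"wx": 0,"wy": 0,"wz": 0}]}}

```text
time_s: 20.08
position: [515.1, 198.9, 19.7]
orientation: [[0.904, -0.033, 0.425], [-0.03, -0.999, -0.013], [0.425, -0.001, -0.905]]
ft_force: [7.8, -1.4, -2.4]
opening: 31.8
```

Emit:
{"fn": "send_rows", "kwargs": {"commands": [{"tx": -0.091,"ty": 0,"tz": -0.042,"wx": 0,"wy": 0,"wz": 0},{"tx": 0,"ty": 0,"tz": 0,"wx": 0,"wy": 0,"wz": 0},{"tx": 0,"ty": 0,"tz": 0,"wx": 0,"wy": 0,"wz": 0}]}}

```text
time_s: 20.45
position: [514.5, 199.0, 20.1]
orientation: [[0.904, -0.033, 0.426], [-0.03, -0.999, -0.013], [0.426, -0.001, -0.905]]
ft_force: [8.8, -1.9, -3.1]
opening: 31.9
```

```bash
sed -i 's/\[497.,/[497.8,/' bay.py; python3 -c "
from bay import *
now()"
```

```text
t 20.45 C [-2.23  0.22 32.33] B [-30.05   0.27  19.23] N [25.58  0.17 45.44] tilt 25.23 yawerr -0.09 F(bay) [ 8.86 -1.61 -3.13]
```

Criterion 1's state is held: contact back about 3 mm (8.9 N), nub at 45 mm. The arm flexes, and rises a little, under load. I'll correct the height and push slightly more before tipping.

```bash
python3 -c "
from bay import *
togo(-30.8,18.0,24); togo(-31.3,18,22)"
```

```text
t 20.45 C [-2.23  0.22 32.33] B [-30.05   0.27  19.23] N [25.58  0.17 45.44] tilt 25.23 yawerr -0.09 F(bay) [ 8.86 -1.61 -3.13]
-> (-30.8, 18.0, 24) shift(cm, present tool axes) [-0.212  0.024  0.146] turn [-0.0004 -0.0214 -0.0016]
t 20.45 C [-2.23  0.22 32.33] B [-30.05   0.27  19.23] N [25.58  0.17 45.44] tilt 25.23 yawerr -0.09 F(bay) [ 8.86 -1.61 -3.13]
-> (-31.3, 18, 22) shift(cm, present tool axes) [-0.411  0.024  0.229] turn [-0.0004 -0.0563 -0.0016]
```

Emit:
{"fn": "send_rows", "kwargs": {"commands": [{"tx": -0.07,"ty": 0.01,"tz": 0.05,"wx": 0,"wy": -0.007,"wz": 0},{"tx": -0.07,"ty": 0.01,"tz": 0.05,"wx": 0,"wy": -0.007,"wz": 0},{"tx": -0.07,"ty": 0,"tz": 0.05,"wx": 0,"wy": -0.007,"wz": 0},{"tx": 0,"ty": 0,"tz": 0,"wx": 0,"wy": 0,"wz": 0}]}}

```text
time_s: 20.95
position: [514.3, 199.1, 18.7]
orientation: [[0.912, -0.033, 0.409], [-0.03, -0.999, -0.012], [0.409, -0.002, -0.913]]
ft_force: [8.5, -2.4, 0.2]
opening: 31.8
```

```bash
python3 -c "
from bay import *
togo(-31.3,18,22)"
```

```text
t 20.95 C [-1.75  0.24 31.34] B [-29.81   0.3   18.77] N [26.31  0.19 43.91] tilt 24.13 yawerr -0.1 F(bay) [ 8.55 -2.11  0.18]
-> (-31.3, 18, 22) shift(cm, present tool axes) [-0.328  0.029  0.124] turn [-0.0009 -0.0371 -0.0017]
```

Emit:
{"fn": "send_rows", "kwargs": {"commands": [{"tx": -0.08,"ty": 0.02,"tz": 0.03,"wx": 0,"wy": -0.01,"wz": 0},{"tx": -0.08,"ty": 0.02,"tz": 0.03,"wx": 0,"wy": -0.01,"wz": 0},{"tx": -0.08,"ty": 0,"tz": 0.03,"wx": 0,"wy": -0.01,"wz": 0},{"tx": 0,"ty": 0,"tz": 0,"wx": 0,"wy": 0,"wz": 0},{"tx": 0,"ty": 0,"tz": 0,"wx": 0,"wy": 0,"wz": 0}]}}

```text
time_s: 21.58
position: [513.1, 199.1, 17.4]
orientation: [[0.923, -0.033, 0.382], [-0.031, -0.999, -0.01], [0.383, -0.002, -0.924]]
ft_force: [10.2, -1.1, 0.8]
opening: 31.9
```

```bash
python3 -c "
from bay import *
togo(-31.3,18,22)"
```

```text
t 21.57 C [-1.85  0.2  30.52] B [-30.26   0.26  18.76] N [26.56  0.15 42.29] tilt 22.5 yawerr -0.11 F(bay) [10.2  -0.77  0.77]
-> (-31.3, 18, 22) shift(cm, present tool axes) [-0.162  0.028  0.057] turn [-0.0017 -0.0086 -0.0019]
```

Force (10.2 N, so 3.4 mm) agrees with the geometric estimate (3.44 mm). I'll continue.

Emit:
{"fn": "send_rows", "kwargs": {"commands": [{"tx": -0.08,"ty": 0.02,"tz": 0.04,"wx": 0,"wy": 0,"wz": 0},{"tx": -0.08,"ty": 0.02,"tz": 0.04,"wx": 0,"wy": 0,"wz": 0},{"tx": -0.06,"ty": 0,"tz": 0.02,"wx": 0,"wy": 0,"wz": 0},{"tx": 0,"ty": 0,"tz": 0,"wx": 0,"wy": 0,"wz": 0},{"tx": 0,"ty": 0,"tz": 0,"wx": 0,"wy": 0,"wz": 0}]}}

```text
time_s: 22.2
position: [512.9, 199.2, 17.1]
orientation: [[0.922, -0.032, 0.385], [-0.031, -0.999, -0.01], [0.385, -0.003, -0.923]]
ft_force: [10.5, -1.6, 4.4]
opening: 32.0
```

```bash
python3 -c "
from bay import *
togo(-31.4,18,20)"
```

```text
t 22.2 C [-2.11  0.22 30.15] B [-30.48   0.28  18.29] N [26.27  0.16 42.  ] tilt 22.67 yawerr -0.11 F(bay) [10.54 -1.28  4.36]
-> (-31.4, 18, 20) shift(cm, present tool axes) [-0.298  0.034  0.134] turn [-0.0026 -0.0466 -0.0019]
```

Emit:
{"fn": "send_rows", "kwargs": {"commands": [{"tx": -0.08,"ty": 0.01,"tz": -0.02,"wx": 0,"wy": 0,"wz": 0},{"tx": -0.08,"ty": 0.01,"tz": -0.02,"wx": 0,"wy": 0,"wz": 0},{"tx": 0,"ty": 0,"tz": 0,"wx": 0,"wy": 0,"wz": 0},{"tx": 0,"ty": 0,"tz": 0,"wx": 0,"wy": 0,"wz": 0}]}}

```text
time_s: 22.7
position: [512.1, 199.2, 17.4]
orientation: [[0.922, -0.032, 0.387], [-0.031, -0.999, -0.009], [0.387, -0.004, -0.922]]
ft_force: [13.3, -1.2, 3.1]
opening: 31.9
```

```bash
python3 -c "
from bay import *
togo(-31.4,18,20);print(bot.read_state()['ft_torque'])"
```

```text
t 22.7 C [-3.    0.23 30.4 ] B [-31.36   0.29  18.5 ] N [25.36  0.17 42.29] tilt 22.76 yawerr -0.11 F(bay) [13.37 -0.83  3.09]
-> (-31.4, 18, 20) shift(cm, present tool axes) [-0.233  0.037  0.192] turn [-0.0031 -0.0481 -0.0019]
[-0.25856882 -1.91276735  0.01946387]
```

Emit:
{"fn": "send_rows", "kwargs": {"commands": [{"tx": -0.08,"ty": 0.015,"tz": 0.07,"wx": 0,"wy": -0.016,"wz": 0},{"tx": -0.08,"ty": 0.015,"tz": 0.06,"wx": 0,"wy": -0.016,"wz": 0},{"tx": -0.07,"ty": 0,"tz": 0.06,"wx": 0,"wy": -0.016,"wz": 0},{"tx": 0,"ty": 0,"tz": 0,"wx": 0,"wy": 0,"wz": 0},{"tx": 0,"ty": 0,"tz": 0,"wx": 0,"wy": 0,"wz": 0}]}}

```text
time_s: 23.32
position: [511.1, 199.2, 14.9]
orientation: [[0.939, -0.032, 0.343], [-0.032, -0.999, -0.007], [0.343, -0.004, -0.939]]
ft_force: [12.2, -0.2, 5.0]
opening: 32.0
```

```bash
python3 -c "
from bay import *
togo(-31.5,18,17.5)"
```

```text
t 23.32 C [-2.15  0.14 28.76] B [-31.04   0.22  18.21] N [26.73  0.07 39.3 ] tilt 20.05 yawerr -0.14 F(bay) [12.19  0.23  4.95]
-> (-31.5, 18, 17.5) shift(cm, present tool axes) [-0.244  0.03   0.141] turn [-0.0036 -0.0446 -0.0023]
```

Emit:
{"fn": "send_rows", "kwargs": {"commands": [{"tx": -0.08,"ty": 0.015,"tz": -0.02,"wx": 0,"wy": 0,"wz": 0},{"tx": -0.06,"ty": 0.015,"tz": -0.01,"wx": 0,"wy": 0,"wz": 0},{"tx": -0.08,"ty": 0,"tz": 0.05,"wx": 0,"wy": -0.015,"wz": 0},{"tx": -0.08,"ty": 0,"tz": 0.05,"wx": 0,"wy": -0.015,"wz": 0},{"tx": 0,"ty": 0,"tz": 0,"wx": 0,"wy": 0,"wz": 0},{"tx": 0,"ty": 0,"tz": 0,"wx": 0,"wy": 0,"wz": 0}]}}

```text
time_s: 24.08
position: [509.4, 199.2, 13.7]
orientation: [[0.948, -0.032, 0.316], [-0.032, -0.999, -0.006], [0.316, -0.005, -0.949]]
ft_force: [13.7, 1.4, 4.8]
opening: 32.0
```

```bash
python3 -c "
from bay import *
togo(-31.7,18,16)"
```

```text
t 24.07 C [-2.71  0.11 27.99] B [-31.88   0.19  18.26] N [26.47  0.04 37.71] tilt 18.44 yawerr -0.14 F(bay) [13.61  1.85  4.78]
-> (-31.7, 18, 16) shift(cm, present tool axes) [-0.176  0.03   0.161] turn [-0.0042 -0.0426 -0.0023]
```

Emit:
{"fn": "send_rows", "kwargs": {"commands": [{"tx": -0.06,"ty": 0.01,"tz": 0.05,"wx": 0,"wy": -0.014,"wz": 0},{"tx": -0.06,"ty": 0.01,"tz": 0.05,"wx": 0,"wy": -0.014,"wz": 0},{"tx": -0.06,"ty": 0,"tz": 0.06,"wx": 0,"wy": -0.015,"wz": 0},{"tx": 0,"ty": 0,"tz": 0,"wx": 0,"wy": 0,"wz": 0},{"tx": 0,"ty": 0,"tz": 0,"wx": 0,"wy": 0,"wz": 0}]}}

```text
time_s: 24.7
position: [508.3, 199.2, 11.7]
orientation: [[0.961, -0.033, 0.276], [-0.033, -0.999, -0.004], [0.276, -0.005, -0.961]]
ft_force: [13.9, 2.1, 6.0]
opening: 31.6
```

```bash
python3 -c "
from bay import *
togo(-31.7,18,12)"
```

```text
t 24.7 C [-2.09  0.05 26.47] B [-31.65   0.13  18.  ] N [27.47 -0.04 34.94] tilt 15.99 yawerr -0.16 F(bay) [13.81  2.55  6.04]
-> (-31.7, 18, 12) shift(cm, present tool axes) [-0.31   0.025  0.208] turn [-0.0045 -0.0697 -0.0026]
```

Emit:
{"fn": "send_rows", "kwargs": {"commands": [{"tx": -0.08,"ty": 0,"tz": 0.05,"wx": 0,"wy": -0.018,"wz": 0},{"tx": -0.08,"ty": 0,"tz": 0.05,"wx": 0,"wy": -0.018,"wz": 0},{"tx": -0.08,"ty": 0,"tz": 0.05,"wx": 0,"wy": -0.018,"wz": 0},{"tx": -0.07,"ty": 0,"tz": 0.05,"wx": 0,"wy": -0.018,"wz": 0},{"tx": 0,"ty": 0,"tz": 0,"wx": 0,"wy": 0,"wz": 0},{"tx": 0,"ty": 0,"tz": 0,"wx": 0,"wy": 0,"wz": 0}]}}

```text
time_s: 25.45
position: [505.7, 199.3, 8.6]
orientation: [[0.978, -0.033, 0.206], [-0.033, -0.999, -0.002], [0.206, -0.005, -0.979]]
ft_force: [13.5, 3.8, 5.1]
opening: 31.6
```

```bash
python3 -c "
from bay import *
togo(-31.7,17.8,8)"
```

```text
t 25.45 C [-1.71e+00  1.00e-02  2.42e+01] B [-31.8    0.1   17.88] N [28.39 -0.07 30.52] tilt 11.86 yawerr -0.16 F(bay) [13.33  4.21  5.1 ]
-> (-31.7, 17.8, 8) shift(cm, present tool axes) [-0.286  0.022  0.213] turn [-0.0046 -0.0674 -0.0026]
```

Force along y has built to +4 N, so a rail is nudging the cell towards +y. I'll ease it that way while tipping on.

Emit:
{"fn": "send_rows", "kwargs": {"commands": [{"tx": -0.07,"ty": -0.03,"tz": 0.05,"wx": 0,"wy": -0.018,"wz": 0},{"tx": -0.07,"ty": -0.03,"tz": 0.05,"wx": 0,"wy": -0.018,"wz": 0},{"tx": -0.07,"ty": 0,"tz": 0.05,"wx": 0,"wy": -0.018,"wz": 0},{"tx": -0.06,"ty": 0,"tz": 0.05,"wx": 0,"wy": -0.014,"wz": 0},{"tx": 0,"ty": 0,"tz": 0,"wx": 0,"wy": 0,"wz": 0},{"tx": 0,"ty": 0,"tz": 0,"wx": 0,"wy": 0,"wz": 0}]}}

```text
time_s: 26.2
position: [503.2, 199.4, 5.8]
orientation: [[0.99, -0.033, 0.138], [-0.034, -0.999, -0.001], [0.138, -0.004, -0.99]]
ft_force: [12.7, 1.1, 7.3]
opening: 31.6
```

```bash
python3 -c "
from bay import *
togo(-31.6,17.4,5)"
```

```text
t 26.2 C [-1.33  0.09 21.94] B [-31.79   0.17  17.69] N [2.912e+01 2.000e-02 2.618e+01] tilt 7.93 yawerr -0.14 F(bay) [12.71  1.49  7.34]
-> (-31.6, 17.4, 5) shift(cm, present tool axes) [-0.208  0.026  0.188] turn [-0.0037 -0.0512 -0.0023]
```

Emit:
{"fn": "send_rows", "kwargs": {"commands": [{"tx": -0.07,"ty": -0.01,"tz": 0.06,"wx": 0,"wy": -0.018,"wz": 0},{"tx": -0.07,"ty": 0,"tz": 0.06,"wx": 0,"wy": -0.018,"wz": 0},{"tx": -0.07,"ty": 0,"tz": 0.06,"wx": 0,"wy": -0.018,"wz": 0},{"tx": 0,"ty": 0,"tz": 0,"wx": 0,"wy": 0,"wz": 0},{"tx": 0,"ty": 0,"tz": 0,"wx": 0,"wy": 0,"wz": 0}]}}

```text
time_s: 26.82
position: [501.2, 199.4, 3.5]
orientation: [[0.996, -0.033, 0.084], [-0.034, -0.999, 0.001], [0.084, -0.004, -0.996]]
ft_force: [12.2, 0.9, 7.2]
opening: 32.1
```

```bash
python3 -c "
from bay import *
togo(-31.5,17,2)"
```

```text
t 26.82 C [-1.07  0.09 19.98] B [-31.71   0.17  17.4 ] N [2.957e+01 2.000e-02 2.256e+01] tilt 4.82 yawerr -0.13 F(bay) [12.18  1.3   7.23]
-> (-31.5, 17, 2) shift(cm, present tool axes) [-0.196  0.025  0.191] turn [-0.0036 -0.0492 -0.0023]
```

Emit:
{"fn": "send_rows", "kwargs": {"commands": [{"tx": -0.06,"ty": 0,"tz": 0.06,"wx": 0,"wy": -0.017,"wz": 0},{"tx": -0.06,"ty": 0,"tz": 0.06,"wx": 0,"wy": -0.017,"wz": 0},{"tx": -0.06,"ty": 0,"tz": 0.06,"wx": 0,"wy": -0.017,"wz": 0},{"tx": 0,"ty": 0,"tz": 0,"wx": 0,"wy": 0,"wz": 0},{"tx": 0,"ty": 0,"tz": 0,"wx": 0,"wy": 0,"wz": 0}]}}

```text
time_s: 27.45
position: [499.1, 199.4, 1.1]
orientation: [[0.999, -0.034, 0.032], [-0.034, -0.999, 0.002], [0.032, -0.003, -0.999]]
ft_force: [11.1, 0.8, 7.0]
opening: 31.7
```

```bash
python3 -c "
from bay import *
togo(-31.4,16.6,0)"
```

```text
t 27.45 C [-0.96 -0.05 17.78] B [-3.169e+01  2.000e-02  1.678e+01] N [29.77 -0.12 18.77] tilt 1.85 yawerr -0.13 F(bay) [11.11  1.17  6.98]
-> (-31.4, 16.6, 0) shift(cm, present tool axes) [-0.111  0.01   0.119] turn [-0.0034 -0.0324 -0.0022]
```

Emit:
{"fn": "send_rows", "kwargs": {"commands": [{"tx": -0.06,"ty": 0,"tz": 0.05,"wx": 0,"wy": -0.016,"wz": 0},{"tx": -0.06,"ty": 0,"tz": 0.05,"wx": 0,"wy": -0.016,"wz": 0},{"tx": 0,"ty": 0,"tz": 0,"wx": 0,"wy": 0,"wz": 0},{"tx": 0,"ty": 0,"tz": 0,"wx": 0,"wy": 0,"wz": 0}]}}

```text
time_s: 27.95
position: [497.9, 199.3, -0.1]
orientation: [[0.999, -0.034, 0.001], [-0.034, -0.999, 0.003], [0.0, -0.003, -1.0]]
ft_force: [11.8, -0.4, 5.9]
opening: 32.2
```

```bash
python3 -c "
from bay import *
togo(-31.4,16.5,0)"
```

```text
t 27.95 C [-0.78 -0.13 16.64] B [-31.53  -0.06  16.63] N [29.97 -0.2  16.66] tilt 0.02 yawerr -0.12 F(bay) [1.178e+01 1.000e-02 5.880e+00]
-> (-31.4, 16.5, 0) shift(cm, present tool axes) [0.011 0.001 0.014] turn [-0.0033 -0.0004 -0.0022]
```

Level, with the axis at 16.6 mm and 11.8 N on the spring. A small press to feel for the cradle.

Emit:
{"fn": "send_rows", "kwargs": {"commands": [{"tx": 0,"ty": 0,"tz": 0.05,"wx": 0,"wy": 0,"wz": 0},{"tx": 0,"ty": 0,"tz": 0,"wx": 0,"wy": 0,"wz": 0},{"tx": 0,"ty": 0,"tz": 0,"wx": 0,"wy": 0,"wz": 0}]}}

```text
time_s: 28.32
position: [497.8, 199.3, -0.5]
orientation: [[0.999, -0.033, 0.0], [-0.033, -0.999, 0.003], [0.0, -0.003, -1.0]]
ft_force: [10.5, -0.1, 7.2]
opening: 31.9
```

Emit:
{"fn": "send_rows", "kwargs": {"commands": [{"tx": 0,"ty": 0,"tz": 0.05,"wx": 0,"wy": 0,"wz": 0},{"tx": 0,"ty": 0,"tz": 0,"wx": 0,"wy": 0,"wz": 0},{"tx": 0,"ty": 0,"tz": 0,"wx": 0,"wy": 0,"wz": 0}]}}

```text
time_s: 28.7
position: [497.8, 199.3, -0.6]
orientation: [[0.999, -0.033, 0.0], [-0.033, -0.999, 0.003], [0.0, -0.003, -1.0]]
ft_force: [9.9, -0.5, 10.1]
opening: 32.2
```

Seated: z stops at -0.6 while the force rises to 10 N. Release, then rise straight up.

Emit:
{"fn": "send_rows", "kwargs": {"commands": [{"tx": 0,"ty": 0,"tz": 0,"wx": 0,"wy": 0,"wz": 0},{"tx": 0,"ty": 0,"tz": 0,"wx": 0,"wy": 0,"wz": 0},{"tx": 0,"ty": 0,"tz": 0,"wx": 0,"wy": 0,"wz": 0},{"tx": 0,"ty": 0,"tz": 0,"wx": 0,"wy": 0,"wz": 0},{"tx": 0,"ty": 0,"tz": 0,"wx": 0,"wy": 0,"wz": 0}], "gripper": 0.4}}

```text
time_s: 29.32
position: [489.4, 194.7, -5.5]
orientation: [[0.999, -0.032, -0.016], [-0.032, -0.999, -0.005], [-0.016, 0.006, -1.0]]
ft_force: [-2.7, -14.2, 8.4]
opening: 51.5
```

Emit:
{"fn": "send_rows", "kwargs": {"commands": [{"tx": 0,"ty": 0,"tz": -0.5,"wx": 0,"wy": 0,"wz": 0},{"tx": 0,"ty": 0,"tz": -1,"wx": 0,"wy": 0,"wz": 0},{"tx": 0,"ty": 0,"tz": -2,"wx": 0,"wy": 0,"wz": 0},{"tx": 0,"ty": 0,"tz": -2,"wx": 0,"wy": 0,"wz": 0},{"tx": 0,"ty": 0,"tz": -0.5,"wx": 0,"wy": 0,"wz": 0},{"tx": 0,"ty": 0,"tz": 0,"wx": 0,"wy": 0,"wz": 0}]}}

```text
time_s: 30.08
position: [491.5, 198.3, 55.2]
orientation: [[0.999, -0.033, -0.013], [-0.033, -0.999, 0.001], [-0.013, -0.0, -1.0]]
ft_force: [-0.5, -0.3, -0.2]
opening: 52.3
```

```bash
cat > chk.py <<'E'
import sys
from m import *
print(np.round(bot.read_state()['position'],1),np.round(bot.read_state()['ft_force'],1))
p,d=imaging.grab_frame('scene');c=cloud('scene',p,d);Z=c[...,2]
for nm,q in(('filled',(499,272)),('loaded',(497,200))):
    m=(d>0)&(abs(c[...,0]-q[0])<45)&(abs(c[...,1]-q[1])<25)&(Z>46)&(Z<66)&(p.astype(int).min(2)>50)
    print(nm,m.sum(),cyl(c[m],42.5,16.5,0.))
cv2.imwrite(f'pics/{sys.argv[1]}.png',cv2.resize(p[100:200,310:443],(798,600),interpolation=cv2.INTER_CUBIC)[:,:,::-1])
E
python3 chk.py l4
```

```text
[491.5 198.3  55.2] [-0.5 -0.3 -0.2]
filled 175 (array([505.2, 272.6]), np.float64(-1.93), 'dz', np.float64(-0.3), 'len', np.float64(72.2), 175)
loaded 208 (array([503.8, 198.7]), np.float64(-3.97), 'dz', np.float64(-0.7), 'len', np.float64(76.6), 208)
```

View pics/l4.png

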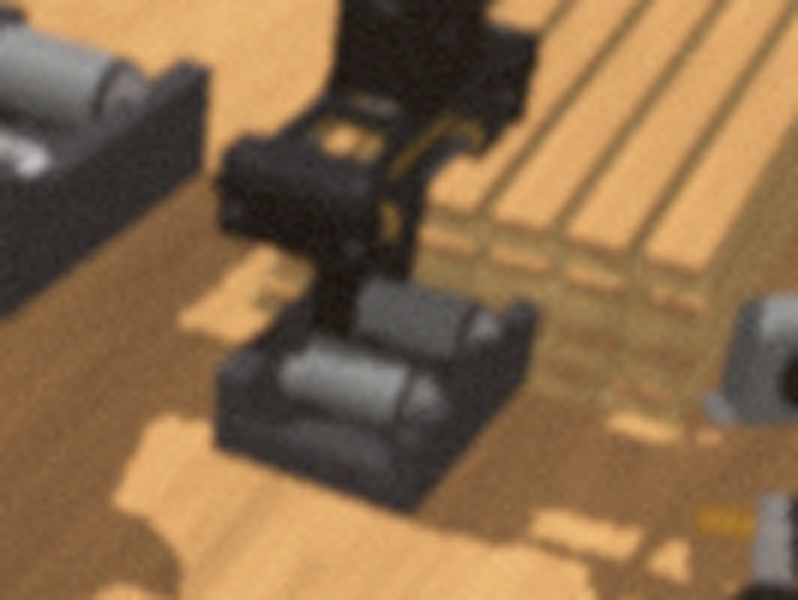

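The cell lies in the bay with its nub at the fixed contact, around (440,385). I'll back off for a clean check from both cameras.

Emit:
{"fn": "send_rows", "kwargs": {"commands": [{"tx": 0,"ty": 0,"tz": -4,"wx": 0,"wy": 0,"wz": 0},{"tx": -3,"ty": 4,"tz": -2,"wx": 0,"wy": 0,"wz": 0},{"tx": -3,"ty": 5,"tz": 0,"wx": 0,"wy": 0,"wz": 0},{"tx": -2,"ty": 5,"tz": 0,"wx": 0,"wy": 0,"wz": 0},{"tx": 0,"ty": 5,"tz": 0,"wx": 0,"wy": 0,"wz": 0},{"tx": 0,"ty": 5,"tz": 0,"wx": 0,"wy": 0,"wz": 0},{"tx": 0,"ty": 5,"tz": 0,"wx": 0,"wy": 0,"wz": 0},{"tx": 0,"ty": 0,"tz": 0,"wx": 0,"wy": 0,"wz": 0}]}}

```text
time_s: 31.12
position: [402.0, -91.7, 115.4]
orientation: [[0.999, -0.038, -0.014], [-0.038, -0.999, 0.0], [-0.014, 0.0, -1.0]]
ft_force: [0.3, 0.6, -0.6]
opening: 52.2
```

Run:
```python
from m import *
print(np.round(bot.read_state()['position'],1))
for n in('scene','top'):
  A={'filled':[], 'loaded':[]}
  for k in range(3):
    p,d=imaging.grab_frame(n);c=cloud(n,p,d)
    for nm,q in(('filled',(499,272)),('loaded',(497,199.5))):
        m=(d>0)&(abs(c[...,0]-q[0])<24)&(abs(c[...,1]-q[1])<22)&(c[...,2]>44)&(c[...,2]<66)
        A[nm].append(c[m])
  for nm in A: print(n,nm,cyl(np.vstack(A[nm]),42.5,16.5,0.))
  for nm,q in(('filled',(499,272)),('loaded',(497,199.5))):   # z along x
    P=np.vstack(A[nm]);print(nm,[round(float(np.percentile(P[(P[:,0]>a)&(P[:,0]<a+12),2],85)),1) for a in range(474,522,12)])
  cv2.imwrite(f'pics/f{n}.png',cv2.resize(p[100:200,310:443] if n=='scene' else p[174:219,206:266],(798,600),interpolation=cv2.INTER_CUBIC)[:,:,::-1])
```

```text
[402.  -91.7 115.4]
scene filled (array([499.4, 273.1]), np.float64(-2.43), 'dz', np.float64(0.6), 'len', np.float64(47.0), 366)
scene loaded (array([497.5, 200.5]), np.float64(-2.84), 'dz', np.float64(0.6), 'len', np.float64(46.7), 402)
filled [59.1, 59.2, 59.4, 59.0]
loaded [59.4, 59.5, 59.0, 59.4]
top filled (array([499.2, 270.6]), np.float64(-3.07), 'dz', np.float64(-0.1), 'len', np.float64(47.5), 444)
top loaded (array([496.8, 196.9]), np.float64(-2.55), 'dz', np.float64(-0.1), 'len', np.float64(46.8), 434)
filled [59.1, 58.8, 59.8, 59.4]
loaded [59.9, 59.1, 59.7, 59.5]
```

View pics/ftop.png

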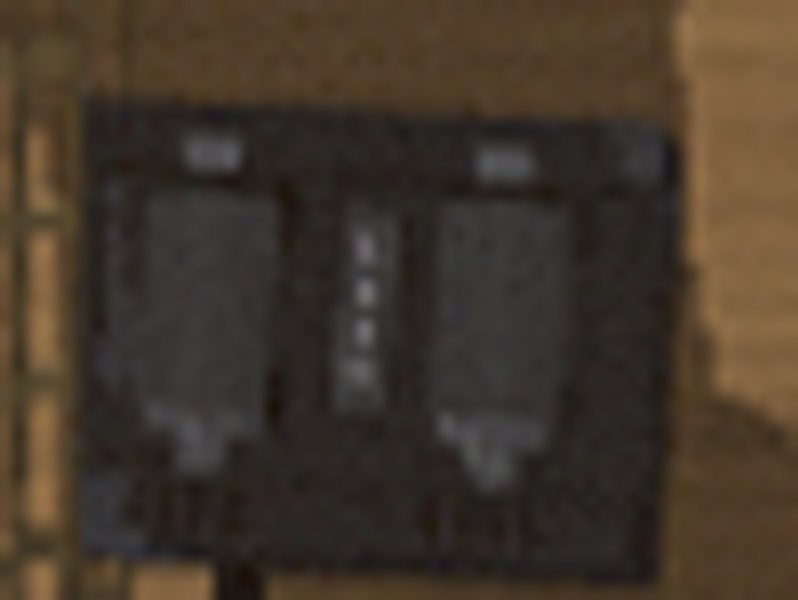

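In the top view the loaded cell (505,320) lies parallel to the reference cell (205,310), with the same height, ends and contact positions. Handing in.

```bash
python3 -c "
from rig import ticket
print(ticket.close_job())"
```

```text
the job is handed in; nothing more can be done
None
```

I loaded the big cell into the empty bay of the small charger and handed the job in at about 31 s of the 72 s. It appears fully home; `close_job` gave no verdict.

**How it went**
- **First grasp missed.** The fingertips end about 32.5 mm above the reported tool point. I found this in the camera depth and confirmed it by touching the rest's top. The second grasp held.
- **Pushing back.** I tilted the nub up 25° and pushed the sprung contact back with the base. The contact was back about 3 mm with the nub about 45 mm above the bay floor, which meets the on-the-way condition.
- **Tipping down.** I tipped the nub in behind the fixed contact in small steps. The highest reading along the bay was about 14 N, under the 18.5 N limit.
- **Seating.** I pressed the cell down to about 10 N and felt it stop on the cradle, then released.

**Last checks**
- **Height and level:** the cell's top is at 59–60 mm all along, the same as the cell in the other bay and matching the expected 59 mm.
- **In line:** it lies within about 0.5° of the reference cell, with its nub at the fixed contact.
- **Spacing to the other cell:** I measured 72.6 mm (scene camera) and 73.7 mm (top camera) against a nominal 72 mm. The top reading is 1.7 mm off, inside the 2.5 mm limit and about what the 2 mm calibration allows.
- **Contact travel:** I could not measure this after release. The last force reading in the grip, about 10 N, suggests about 3.3 mm.
- **Other things on the bench:** I did not re-measure their positions. The pictures showed nothing moved, but they do not cover every item after the load.

On release the arm sprang back about 8 mm and a side force of about 14 N showed on the tool. The cell still looked in place afterwards.

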